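# Count jar lids into the pocket board

### The arm

A 6-joint arm with a two-finger parallel gripper is mounted at the origin on the work surface. World frame = base frame: x ahead of the robot, y to its left, z up, the work surface at z = 0. Lengths are in m, angles in rad, forces in N, time in s.
With the tool pointing down it reaches from about 0.375 to 0.9 m from the base axis. Payload 3.1 kg.
Tool frame: the origin (TCP) lies midway between the tips of the shut fingers; the grasp point (between the pads) lies 19 mm behind it; z points along the fingers, y is the line along which they close (so a half turn about z gives the same grasp; the last joint's range is limited). The gripper opens to 85 mm and grips with 20 to 120 N. Pads are 22 mm wide; open, the fingers measure 114 mm over their backs; the gripper's body (76 mm by 85 mm) begins 54 mm behind the grasp point. The pads swing forward as they close: fully open they stand 13 mm farther back than shut.
Start: joints at [-1.3, 0.527, 1.433, -0, 1.181, -0.178], TCP at [0.271, -0.563, 0.231] pointing down, gripper open.
Joint ranges: [-3.08, 3.08], [-0.75, 2.2], [0.22, 2.44], [-1.43, 4.57], [0, 2.65], [-2.85, 2.85]. Speed limits (rad/s): [2.79, 2.79, 3.14, 3.14, 3.14, 3.14].

### API

Orientations are given as a unit quaternion [x, y, z, w].
In Python, from station import manip gives the robot as it stands. The module is installed in compiled form; this text tells all that it offers.
- The arm moves only by the tool apply_moves, never from a script. Its arguments are lists of equal length, an entry for each row: "claw": the gripper's target within -1 to 1 (fully open at 1, half-way at 0, shut at -1); "travel": the shift along the tool's x, y, z scaled (see below), a list of three; "turn": the turn, a rotation vector about the tool's x, y, z scaled (see below), a list of three. In form: {"claw": [claw, ...], "travel": [[dx, dy, dz], ...], "turn": [[rx, ry, rz], ...]}. A call has 1 to 5 rows; each row is the pose to reach, as a shift and turn from the pose commanded when the call began, along the tool's axes at that moment, turning the shorter way round; what a row does not reach only later rows make up. The controller multiplies each number of a shift by 800 mm and each number of a turn by 180 degrees. A row lasts 1/12 s, in which the tool goes at most 41.7 mm and 7.16 degrees, less where a joint would pass 70% of its speed; a pose out of reach is approached as far as the arm can. A call with a number of a shift or a turn outside -1 to 1 is refused whole. A call with a gripper value outside its range is refused whole. The fingers move at their own pace and stop on an object; "newtons" is the grip in N (left out, the last holds). Time passes only in rows, so rows that repeat a pose let the fingers close. It gives the time, the measured TCP pose, the force, the opening and the grip force at its end, in the units of the state.
- manip.sense(): the state, without advancing time (a new reading comes with each control period).
- manip.snapshot(name): name is "side" or "top"; returns a dict with "pixels" (400x640x3 uint8, red, green, blue), "depth" (400x640 float32, m along the optical axis (not along the pixel's ray), 0 where there is no reading), "intrinsics" (3x3 intrinsics, pixels), "R" (3x3) and "t" (3): a world point X has camera coordinates R X + t. Camera axes: x right, y down, z forward; pixel columns grow to the right and rows downward; lengths in m; the calibration is good to about 2 mm. A picture is of the moment at which its call begins.
- manip.sign_off(): hands the job in; it is judged then, once.
The state is a dict: "t": time; "q": joint angles; "qd": joint speeds; "tau": joint torques, N m; "tcp_pos": TCP position; "tool_rot": TCP orientation; "force": force on the tool from outside, world axes, zero at the start; "ft_torque": the same for the moment, N m; "finger_gap": opening from 0.0 (shut) to 1.0 (fully open); "gripper_force": force on a finger pad.
Only numpy, scipy, OpenCV 4.12 (cv2) and the standard library are available. Lean on these libraries where they do the work, as an engineer would, in place of code of your own. Each camera call takes 0.05 s, during which the arm holds its last target. There are 200 camera calls.

### The job

Lay every black jar lid from the blue mat flat into the channel of the counting board, one or two in each of its three lanes. Once all lie in the channel, lift the board well up by its black handle so that a lid slides into each of the three pockets, then lower it gently right down so that the excess slides back into the channel. Finally swing the red-handled guard flap over and lower it gently onto its stop above the pockets; leave the two standing jars near the work and the label roll where they are.

Things in the scene. Friction and masses are not known exactly. Their poses are not given: they have to be found in the camera images.
- lid0_center (a point): centre (half-way up) of a black jar lid with a dark red disc on top: a flat disc 60 mm in diameter and 14 mm thick (about 35 g), lying flat; z is its axis. Four to six of the six lids are present, spread on the mat.
- lid1_center (a point): centre (half-way up) of a black jar lid with a dark red disc on top: a flat disc 60 mm in diameter and 14 mm thick (about 35 g), lying flat; z is its axis. Four to six of the six lids are present, spread on the mat.
- lid2_center (a point): centre (half-way up) of a black jar lid with a dark red disc on top: a flat disc 60 mm in diameter and 14 mm thick (about 35 g), lying flat; z is its axis. Four to six of the six lids are present, spread on the mat.
- lid3_center (a point): centre (half-way up) of a black jar lid with a dark red disc on top: a flat disc 60 mm in diameter and 14 mm thick (about 35 g), lying flat; z is its axis. Four to six of the six lids are present, spread on the mat.
- lid4_center (a point): centre (half-way up) of a black jar lid with a dark red disc on top: a flat disc 60 mm in diameter and 14 mm thick (about 35 g), lying flat; z is its axis. Four to six of the six lids are present, spread on the mat.
- lid5_center (a point): centre (half-way up) of a black jar lid with a dark red disc on top: a flat disc 60 mm in diameter and 14 mm thick (about 35 g), lying flat; z is its axis. Four to six of the six lids are present, spread on the mat.
- mat: thin blue mat on the bench where the lids start, 310 x 220 x 3 mm, fixed; origin at the centre of its underside.
- board (a joint): tilt of the white counting board, rad: 0 = resting on its feet, leaning back 14 degrees towards its channel and handle end; grows to 0.7 (end stop) as the handle end is lifted. Freely hinged and damped: falls back under its own weight (board 0.9 kg; lifting it by the handle takes about 4 to 8 N).
- board_pivot (a point): on the board's pivot axis at its pocket end, midway across; frame moves with the board: x along the lanes from channel to pocket end, y along the pivot, z out of the deck. In mm in this frame: deck at z = -5, wall tops at z = 17, outer width 222; along x: end wall -8..0, pockets -74..-8, channel deck -234..-74, channel end wall -242..-234. At rest x points 14 degrees upwards.
- board_handle (a point): middle of the black round handle bar (12 mm thick, 90 mm long, along the board's y), 29 mm clear of the channel end wall, at (-277, 0, 0) mm in the board_pivot frame; it can be gripped from above and turns in the grip as the board tilts.
- flap (a joint): guard flap, rad: 0 = shut on its stop over the pockets, parallel to the resting board; 1.81 = upright; 2.15 = leaning back open against its rear stop, as at the start. Freely hinged, light damping, 0.22 kg: past upright it falls shut.
- flap_pivot (a point): middle of the flap's hinge axis; the frame moves with the flap: y along the hinge (parallel to the board's y), x pointing from the free edge to the hinge, z out of its upper face when shut. Clear 4 mm panel with a blue rim, 230 mm wide, from x = -105 to 0 mm. Turning positive about y opens it.
- flap_handle (a point): middle of the red round handle bar (12 mm thick, 90 mm long, parallel to the hinge) beyond the flap's free edge, at (-145, 0, 12) mm in the flap_pivot frame; about 34 mm clear of the panel's edge.
- lane0 (a point): foot of the channel end wall in this lane, on the deck, at (-234, -72, -5) mm in the board_pivot frame; axes as there. Lane 66 mm wide between 6 mm walls; its flat aluminium channel deck, 160 mm long, holds two lids in a row. The board is slippery: lids laid on it slide down against this wall.
- pocket0 (a point): where a lid's centre lies in the green pocket at the end of this lane (y = -72 mm): a recess 66 x 66 mm, 14.5 mm deep, so that a lid in it is flush with the deck and another slides over it; axes as board_pivot.
- lane1 (a point): foot of the channel end wall in this lane, on the deck, at (-234, 0, -5) mm in the board_pivot frame; axes as there. Lane 66 mm wide between 6 mm walls; its flat aluminium channel deck, 160 mm long, holds two lids in a row. The board is slippery: lids laid on it slide down against this wall.
- pocket1 (a point): where a lid's centre lies in the green pocket at the end of this lane (y = 0 mm): a recess 66 x 66 mm, 14.5 mm deep, so that a lid in it is flush with the deck and another slides over it; axes as board_pivot.
- lane2 (a point): foot of the channel end wall in this lane, on the deck, at (-234, +72, -5) mm in the board_pivot frame; axes as there. Lane 66 mm wide between 6 mm walls; its flat aluminium channel deck, 160 mm long, holds two lids in a row. The board is slippery: lids laid on it slide down against this wall.
- pocket2 (a point): where a lid's centre lies in the green pocket at the end of this lane (y = +72 mm): a recess 66 x 66 mm, 14.5 mm deep, so that a lid in it is flush with the deck and another slides over it; axes as board_pivot.
- bigjar0: standing full-size sauce jar, 78 mm wide, 117 mm tall; leave alone. Origin at the centre of its underside.
- bigjar1: another such jar; leave alone. Origin at the centre of its underside.
- label_roll: paper label roll lying flat, 84 mm wide, 50 mm tall; leave alone. Origin at the centre of its underside.

How it is judged:
By the outcome, as a careful person would: the job done as asked, in the order asked, and still so for the second after the job is handed in, with the robot touching nothing.
Of lid0, lid1, lid2, lid3, lid4, lid5 only 4 to 6 are there at a start; the rules pass over those that are not, and their reading is None.
At some moment in a run one of lid0, lid1, lid2, lid3, lid4, lid5 may be knocked a few centimetres aside while the robot is not near it.
It also fails if it takes over 208 s, if anything falls off the work surface, if the arm or the gripper's body presses on something with over 40 N, if the wrist force passes 120 N, or if a joint passes its speed limit or range.

## Working session

There is one attempt and no reset: what is moved stays moved. The work goes in short steps, Python scripts to look and compute and a tool call to move; the robot and the scene stay as the last step left them, time stands still between calls to the robot, and variables do not carry over. Pictures are saved under pics/ and viewed, at most 14 in all, crops included, and the job is handed in when it is done.

Besides the shell and the picture viewer there is one more tool, called after "Emit:" by a JSON object that holds its "api" and its "payload". apply_moves: Moves the arm, as the interface text tells. Shifts and turns lie within -1 to 1; 1 stands for 800 mm of shift or 180 degrees of turn. Its arguments: {"type":"object","properties":{"claw":{"type":"array","items":{"type":"number"}},"travel":{"type":"array","items":{"type":"array","items":{"type":"number"}}},"turn":{"type":"array","items":{"type":"array","items":{"type":"number"}}},"newtons":{"type":"number"}},"required":["claw","travel","turn"]}

```bash
mkdir -p pics; ls
python3 - <<'E'
from station import manip
import cv2,numpy as np
s=manip.sense();print(s)
for n in("top","side"):
    d=manip.snapshot(n);cv2.imwrite(f"pics/{n}0.png",d["pixels"][:,:,::-1]);np.savez(f"{n}0.npz",**d)
    print(d["intrinsics"],d["R"],d["t"])
E
```

```text
pics
{'t': 0.0, 'q': array([-1.30051667e+00,  5.28484509e-01,  1.43389480e+00,  1.83360678e-05,
        1.18138649e+00, -1.78484690e-01]), 'qd': array([ 1.38374970e-03,  1.35445594e-04,  2.01489061e-03, -1.72697871e-03,
       -1.16987127e-03,  1.90028728e-05]), 'tau': array([ 4.95109634e-04, -4.42341721e+01, -1.78028458e+01, -2.42283986e-04,
        8.62817484e-03, -1.01950610e-05]), 'tcp_pos': array([ 0.27100552, -0.5624024 ,  0.23032473]), 'tool_rot': array([ 9.74931963e-01,  2.22500532e-01, -4.13844979e-05, -1.08581721e-03]), 'force': array([0.09514607, 0.3651666 , 0.46722377]), 'ft_torque': array([ 0.0301798 , -0.02042935,  0.00465459]), 'gripper_force': 0.0, 'finger_gap': 0.9949784504983594}
[[501.06499393   0.         317.58310763]
 [  0.         501.06499393 197.39859467]
 [  0.           0.           1.        ]] [[-0.015684   -0.99983864 -0.00875817]
 [-0.99124691  0.01669639 -0.13096105]
 [ 0.13108615  0.00662752 -0.99134883]] [-0.06172103  0.54683811  1.57614758]
[[471.1879617    0.         313.50299838]
 [  0.         471.1879617  200.30517851]
 [  0.           0.           1.        ]] [[-9.92206104e-01 -1.24606823e-01  4.32733037e-04]
 [-8.11573175e-02  6.43587964e-01 -7.61057175e-01]
 [ 9.45544146e-02 -7.55160693e-01 -6.48684661e-01]] [0.50348735 0.17453093 1.36280083]
```

View pics/top0.png

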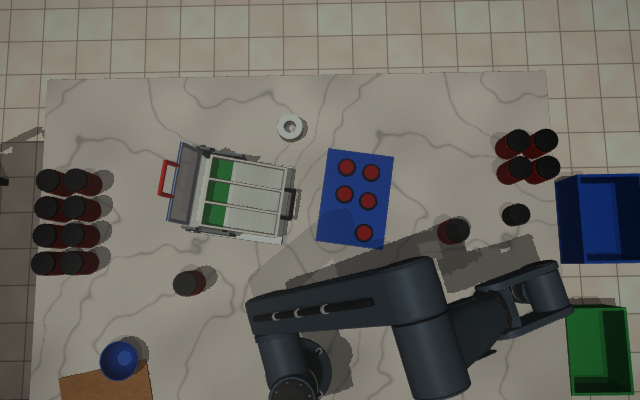

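View pics/side0.png

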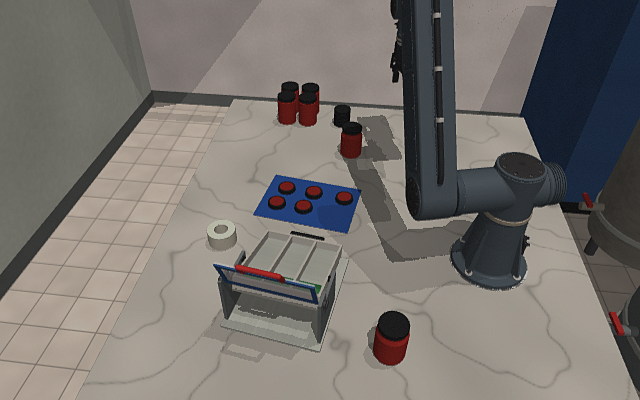

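Five lids at about (347,167), (371,172), (345,194), (368,201), (364,232); board handle at (291,204), red flap handle at (165,178), jars at (188,283) and (454,231), roll at (290,127).

```bash
cat > h.py <<'E'
import numpy as np,cv2
from station import manip
from scipy.spatial.transform import Rotation as Ro
def snap(n,save=None):
    d=manip.snapshot(n)
    if save: cv2.imwrite(f"pics/{save}.png",d["pixels"][:,:,::-1])
    return d
def cloud(d):
    K=d["intrinsics"];z=d["depth"].astype(float);v,u=np.mgrid[:400,:640]
    c=np.stack([(u-K[0,2])/K[0,0]*z,(v-K[1,2])/K[1,1]*z,z],-1)
    return (c-d["t"])@d["R"]
def masks(d):
    hsv=cv2.cvtColor(d["pixels"],cv2.COLOR_RGB2HSV);h,s,v=[hsv[...,i].astype(int) for i in range(3)]
    red=((h<12)|(h>168))&(s>110)&(v>50)
    black=v<60
    green=(h>45)&(h<80)&(s>100)&(v>40)
    return red,black,green
def blobs(m,W,box,zr,amin=15):
    (x0,x1),(y0,y1)=box
    m=m&(W[...,0]>x0)&(W[...,0]<x1)&(W[...,1]>y0)&(W[...,1]<y1)&(W[...,2]>zr[0])&(W[...,2]<zr[1])
    n,l,st,ce=cv2.connectedComponentsWithStats(m.astype(np.uint8))
    return [(ce[i],W[l==i],st[i,4]) for i in range(1,n) if st[i,4]>=amin]
def ray(d,uv,z):
    K=d["intrinsics"];r=d["R"].T@np.array([(uv[0]-K[0,2])/K[0,0],(uv[1]-K[1,2])/K[1,1],1]);o=-d["R"].T@d["t"]
    return o+r*(z-o[2])/r[2]
def lids(d):
    W=cloud(d);red,_,_=masks(d)
    return [(c.round(0),ray(d,c,0.017).round(4),p[:,2].mean().round(3),a) for c,p,a in blobs(red,W,((.3,.9),(-.45,.1)),(.005,.05),40)]
E
python3 - <<'E'
from h import *
for n in("top","side"):
    d=dict(np.load(n+"0.npz"));W=cloud(d);red,bl,gr=masks(d)
    print(n);[print(*x) for x in lids(d)]
    for nm,m,box,zr in(("redh",red,((.3,.9),(.1,.6)),(.08,.4)),("blackh",bl,((.4,.8),(.0,.15)),(.02,.2)),("green",gr,((.3,.9),(.1,.5)),(.0,.3))):
        for c,p,a in blobs(m,W,box,zr):
            q=p-p.mean(0);ax=np.linalg.svd(q,full_matrices=False)[2][0];e=q@ax
            print(nm,c.round(1),a,np.median(p,0).round(4),'max z',np.percentile(p[:,2],95).round(4),'mid',(p.mean(0)+ax*(e.max()+e.min())/2).round(4),'ax',ax.round(3),'len',np.ptp(e).round(4))
E
```

```text
top
[346. 167.] [ 0.6488 -0.1661  0.017 ] 0.016 159
[371. 172.] [ 0.6294 -0.2455  0.017 ] 0.016 156
[344. 193.] [ 0.5596 -0.1568  0.017 ] 0.015 161
[368. 200.] [ 0.5355 -0.2334  0.017 ] 0.017 160
[364. 232.] [ 0.4317 -0.2171  0.017 ] 0.016 165
redh [165. 178.] 248 [0.577  0.3512 0.2756] max z 0.2821 mid [0.5768 0.349  0.2695] ax [-0.988  0.155  0.003] len 0.1013
blackh [289.7 204.1] 171 [0.5235 0.0146 0.0524] max z 0.0602 mid [0.5238 0.0181 0.0529] ax [-0.987  0.164 -0.001] len 0.1017
green [221.6 169.2] 366 [0.6343 0.2292 0.0844] max z 0.0944 mid [0.6341 0.23   0.0847] ax [0.191 0.95  0.247] len 0.0642
green [217.8 191.7] 383 [0.5619 0.2409 0.0839] max z 0.0931 mid [0.5625 0.2408 0.084 ] ax [0.078 0.967 0.244] len 0.065
green [213.9 214.5] 399 [0.4918 0.2524 0.0839] max z 0.0933 mid [0.4912 0.2528 0.0841] ax [0.209 0.949 0.236] len 0.0651
side
[286. 186.] [ 0.6318 -0.2475  0.017 ] 0.018 101
[313. 190.] [ 0.5371 -0.2356  0.017 ] 0.018 105
[344. 196.] [ 0.4337 -0.2185  0.017 ] 0.018 105
[276. 201.] [ 0.6508 -0.168   0.017 ] 0.018 112
[303. 205.] [ 0.5617 -0.1589  0.017 ] 0.018 117
redh [259.2 272.4] 303 [0.5751 0.3585 0.2794] max z 0.2826 mid [0.6316 0.338  0.2637] ax [-0.935  0.306  0.177] len 0.2146
redh [380.  336.8] 84 [0.3116 0.3555 0.0896] max z 0.0974 mid [0.3139 0.3498 0.0893] ax [-0.509  0.86   0.019] len 0.0453
blackh [306.8 235. ] 94 [0.5249 0.015  0.0539] max z 0.0585 mid [0.5249 0.0154 0.0541] ax [-0.989  0.144 -0.016] len 0.0983
green [317.4 287.6] 37 [0.4682 0.2249 0.0828] max z 0.0909 mid [0.4684 0.2291 0.0831] ax [-0.297  0.867 -0.4  ] len 0.0248
```

Run:
```python
import cv2
i=cv2.imread("pics/top0.png")[110:270,140:300];j=cv2.imread("pics/side0.png")[210:370,190:360]
cv2.imwrite("pics/crop0.png",cv2.hconcat([cv2.resize(i,(400,400),interpolation=3),cv2.resize(j,(400,400),interpolation=3)]))
```

```text
(no output)
```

View pics/crop0.png

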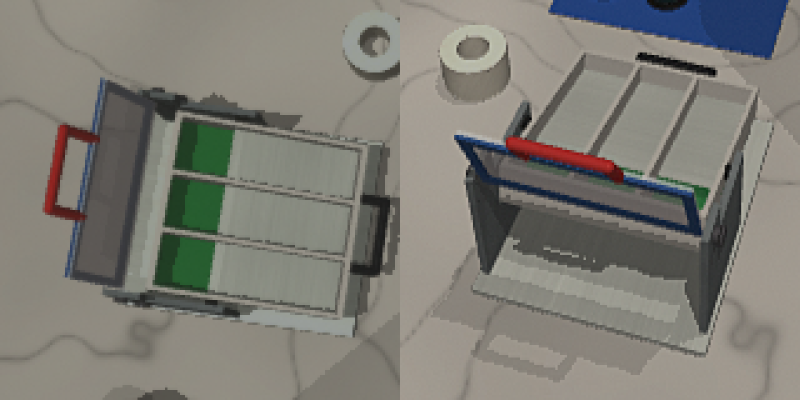

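```bash
cat >> h.py <<'E'
def board(P,yaw,tilt=-np.radians(14)):
    # columns: board axes in world ; yaw of board x from world x
    return Ro.from_euler('ZY',[yaw,tilt]).as_matrix(),np.array(P)
def proj(d,X):
    c=np.atleast_2d(X)@d["R"].T+d["t"];return (c@d["intrinsics"].T)[:,:2]/c[:,2:]
E
python3 - <<'E'
from h import *
from scipy.optimize import least_squares
yaw=np.radians(80.9)
D={n:dict(np.load(n+"0.npz")) for n in("top","side")}
R,_=board([0,0,0],yaw);Hc=np.array([.5245,.0135,.0525]);P=Hc+.277*R[:,0]
for n,d in D.items():
    W=cloud(d)
    B=(W-P)@R
    for y in(-72,0,72):
        m=(abs(B[...,1]-y/1000)<.02)&(B[...,0]>-.21)&(B[...,0]<-.1)&(abs(B[...,2])<.03)
        q=B[m];A=np.c_[q[:,:2],np.ones(len(q))]
        r=np.linalg.lstsq(A,q[:,2],rcond=None)[0] if len(q)>5 else None
        print(n,y,len(q),'z med',np.median(q[:,2]).round(4),'slopes',r)
    m=(abs(B[...,1])<.1)&(B[...,0]>-.06)&(B[...,0]<-.02)&(abs(B[...,2])<.04)
    print('pocket z',np.percentile(B[m][:,2],[10,50,90]))
    gr=masks(d)[2]&(abs(B[...,0])<.2);q=B[gr];print('green x',np.percentile(q[:,0],[1,99]),'y',np.percentile(q[:,1],[1,99]))
print(P)
E
```

```text
top -72 432 z med -0.0102 slopes [-0.00943671 -0.0182554  -0.0130746 ]
top 0 443 z med -0.0103 slopes [-0.00477318  0.0295214  -0.01124436]
top 72 447 z med -0.0104 slopes [-0.00394553  0.00753502 -0.01155758]
pocket z [-0.02956572 -0.02454821 -0.01666879]
green x [-0.07621034 -0.0144764 ] y [-0.10079706  0.17264447]
side -72 339 z med -0.0084 slopes [ 0.00241532  0.00630258 -0.0075352 ]
side 0 345 z med -0.0086 slopes [ 0.00183362 -0.00163596 -0.00825429]
side 72 359 z med -0.0086 slopes [ 0.00332911 -0.00744762 -0.00758727]
pocket z [0.00664442 0.01234653 0.01456606]
green x [-0.07904002 -0.05994138] y [0.00047365 0.09519486]
[0.56700845 0.2788891  0.11951237]
```

Run:
```python
from h import *
R,P=board([.567,.2789,.115],np.radians(80.9))
out=[]
for n,(a,b,c,e) in(("top",(110,270,140,300)),("side",(210,370,190,360))):
    d=dict(np.load(n+"0.npz"));s=400/(b-a),400/(e-c)
    i=cv2.resize(d["pixels"][a:b,c:e,::-1],(400,400),interpolation=3)
    def line(pts,col):
        q=proj(d,P+np.array(pts)/1000@R.T);q=(q-[c,a]+.5)*[s[1],s[0]]-.5
        cv2.polylines(i,[np.int32(q.round())],False,col,1)
    for k in(-36,36): line([(-234,k,17),(-8,k,17)],(0,255,255))
    line([(-242,-111,17),(0,-111,17),(0,111,17),(-242,111,17),(-242,-111,17)],(0,0,255))
    line([(-74,-105,-5),(-74,105,-5)],(255,0,255));line([(-234,-105,-5),(-234,105,-5)],(255,0,255))
    line([(-277,-45,0),(-277,45,0)],(0,255,0))
    out.append(i)
cv2.imwrite("pics/ov.png",cv2.hconcat(out))
```

```text
(no output)
```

View pics/ov.png

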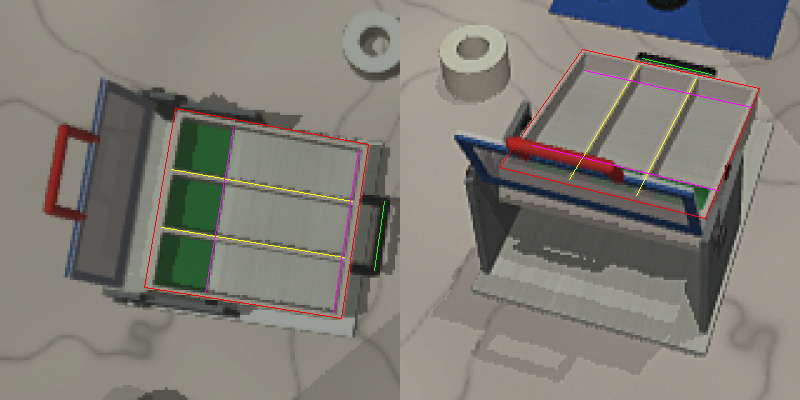

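```bash
cat >> h.py <<'E'
BR,BP=board([.567,.2789,.115],np.radians(80.9))
def down(yaw): # tool pointing down, tool y at world angle yaw (deg)
    return Ro.from_euler('z',yaw-90,degrees=True)*Ro.from_matrix([[-1,0,0],[0,1,0],[0,0,-1]])
TB=Ro.from_matrix(np.c_[-BR[:,1],BR[:,0],-BR[:,2]])  # tool over board: y=+X, z=-Z
def onb(x,y,z): return BP+BR@np.array([x,y,z])/1000
def plan(wps,slow=41.7):
    """wps: (pos,Rot,claw,settle rows[,mm/row]); prints calls from measured pose"""
    s=manip.sense();p=s["tcp_pos"];r=Ro.from_quat(s["tool_rot"]);print('t',s['t'].__round__(2),'q6',s['q'][5].round(2))
    for w in wps:
        tp,tr,cl,st=w[:4];v=min(w[4] if len(w)>4 else 40,40)/1000
        n=max(1,int(np.ceil(np.linalg.norm(tp-p)/v)),int(np.ceil(np.degrees((r.inv()*tr).magnitude())/7)))
        rv=(r.inv()*tr).as_rotvec();rows=[(p+(tp-p)*(i+1)/n,r*Ro.from_rotvec(rv*(i+1)/n)) for i in range(n)]+[(tp,tr)]*st
        for k in range(0,len(rows),5):
            ch=rows[k:k+5];T=[];U=[]
            for a,b in ch:
                T.append(np.round(r.inv().apply(a-p)/.8,3).tolist());U.append(np.round((r.inv()*b).as_rotvec()/np.pi,3).tolist())
            print(str({"claw":[cl]*len(ch),"travel":T,"turn":U}).replace(" ","").replace("-0.0,","0,").replace("-0.0]","0]").replace("0.0,","0,").replace("0.0]","0]"))
            p=p+r.apply(np.array(T[-1])*.8);r=r*Ro.from_rotvec(np.array(U[-1])*np.pi)
        print('--')
def pick(x,y,yaw,z0=.001): 
    D=down(yaw);return [(np.array([x,y,.09]),D,.69,1),(np.array([x,y,z0]),D,.69,2,30)]
E
python3 - <<'E'
from h import *
plan([(np.array([.38,-.35,.2]),down(10),.69,0),*pick(.4327,-.218,80.9)])
E
```

```text
Traceback (most recent call last):
  File "h.py", line 37, in <module>
    TB=Ro.from_matrix(np.c_[-BR[:,1],BR[:,0],-BR[:,2]])  # tool over board: y=+X, z=-Z
  File "scipy/spatial/transform/_rotation.pyx", line 1143, in scipy.spatial.transform._rotation.Rotation.from_matrix
ValueError: Non-positive determinant (left-handed or null coordinate frame) in rotation matrix 0: [[ 9.87413807e-01  1.53460097e-01  3.82618994e-02]
 [-1.58158067e-01  9.58083397e-01  2.38877020e-01]
 [ 1.38777878e-17  2.41921896e-01 -9.70295726e-01]].
```

```bash
sed -i 's/np.c_\[-BR\[:,1\]/np.c_[BR[:,1]/' h.py
python3 - <<'E'
from h import *
plan([(np.array([.38,-.35,.2]),down(10),.69,0),*pick(.4327,-.218,80.9)])
E
```

```text
t 0.1 q6 -0.18
{'claw':[0.69,0.69,0.69,0.69,0.69],'travel':[[0.022,-0.016,0.003],[0.043,-0.033,0.007],[0.065,-0.049,0.01],[0.087,-0.065,0.014],[0.108,-0.082,0.017]],'turn':[[0,0,-0.038],[0,0,-0.075],[0,0,-0.113],[0,0,-0.15],[0,0,-0.188]]}
{'claw':[0.69,0.69,0.69,0.69,0.69],'travel':[[0.027,-0.001,0.004],[0.054,-0.003,0.007],[0.081,-0.004,0.011],[0.108,-0.006,0.014],[0.135,-0.008,0.018]],'turn':[[0,0,-0.037],[0,0,-0.075],[0,0,-0.112],[0,0,-0.15],[0,-0.001,-0.187]]}
{'claw':[0.69],'travel':[[0.024,0.014,0.003]],'turn':[[0,0,-0.038]]}
--
{'claw':[0.69,0.69,0.69,0.69,0.69],'travel':[[0.014,0.009,0.013],[0.027,0.017,0.025],[0.041,0.026,0.038],[0.055,0.034,0.05],[0.068,0.043,0.063]],'turn':[[0,0,-0.036],[0,0,-0.072],[0,0,-0.107],[0,0,-0.143],[0,0,-0.179]]}
{'claw':[0.69,0.69,0.69,0.69,0.69],'travel':[[0.008,0.015,0.012],[0.015,0.029,0.025],[0.022,0.044,0.037],[0.029,0.058,0.05],[0.036,0.073,0.062]],'turn':[[0,0,-0.036],[0,0,-0.071],[0,0,-0.107],[0,0,-0.143],[0,0,-0.179]]}
{'claw':[0.69,0.69],'travel':[[-0.002,0.016,0.013],[-0.002,0.016,0.013]],'turn':[[0,0,-0.036],[0,0,-0.036]]}
--
{'claw':[0.69,0.69,0.69,0.69,0.69],'travel':[[0,0,0.037],[0,0,0.074],[0,0,0.111],[0,0,0.111],[0,0,0.111]],'turn':[[0,0,0],[0,0,0],[0,0,0],[0,0,0],[0,0,0]]}
--
```

Emit:
{"api": "apply_moves", "payload": {"claw": [0.69,0.69,0.69,0.69,0.69], "travel": [[0.022,-0.016,0.003],[0.043,-0.033,0.007],[0.065,-0.049,0.01],[0.087,-0.065,0.014],[0.108,-0.082,0.017]], "turn": [[0,0,-0.038],[0,0,-0.075],[0,0,-0.113],[0,0,-0.15],[0,0,-0.188]], "newtons": 40}}

```text
t: 0.52
tcp_pos: [0.3208, -0.4653, 0.217]
tool_rot: [0.867, 0.499, 0.0, -0.001]
force: [0.3, 0.1, 0.2]
finger_gap: 0.842
gripper_force: 0.0
```

Emit:
{"api": "apply_moves", "payload": {"claw": [0.69,0.69,0.69,0.69,0.69], "travel": [[0.027,-0.001,0.004],[0.054,-0.003,0.007],[0.081,-0.004,0.011],[0.108,-0.006,0.014],[0.135,-0.008,0.018]], "turn": [[0,0,-0.037],[0,0,-0.075],[0,0,-0.112],[0,0,-0.15],[0,0,-0.187]]}}

```text
t: 0.93
tcp_pos: [0.37, -0.369, 0.2029]
tool_rot: [0.685, 0.729, 0.0, -0.0]
force: [0.3, -0.3, -0.8]
finger_gap: 0.845
gripper_force: 0.0
```

Emit:
{"api": "apply_moves", "payload": {"claw": [0.69], "travel": [[0.024,0.014,0.003]], "turn": [[0,0,-0.038]]}}

```text
t: 1.02
tcp_pos: [0.38, -0.3491, 0.2004]
tool_rot: [0.64, 0.768, 0.0, -0.0]
force: [0.6, 0.9, 0.5]
finger_gap: 0.843
gripper_force: 0.0
```

Emit:
{"api": "apply_moves", "payload": {"claw": [0.69,0.69,0.69,0.69,0.69], "travel": [[0.014,0.009,0.013],[0.027,0.017,0.025],[0.041,0.026,0.038],[0.055,0.034,0.05],[0.068,0.043,0.063]], "turn": [[0,0,-0.036],[0,0,-0.072],[0,0,-0.107],[0,0,-0.143],[0,0,-0.179]]}}

```text
t: 1.43
tcp_pos: [0.4042, -0.2898, 0.1499]
tool_rot: [0.402, 0.916, 0.0, -0.0]
force: [-0.2, -0.3, 0.7]
finger_gap: 0.844
gripper_force: 0.0
```

Emit:
{"api": "apply_moves", "payload": {"claw": [0.69,0.69,0.69,0.69,0.69], "travel": [[0.008,0.015,0.012],[0.015,0.029,0.025],[0.022,0.044,0.037],[0.029,0.058,0.05],[0.036,0.073,0.062]], "turn": [[0,0,-0.036],[0,0,-0.071],[0,0,-0.107],[0,0,-0.143],[0,0,-0.179]]}}

```text
t: 1.85
tcp_pos: [0.4281, -0.2295, 0.1002]
tool_rot: [0.132, 0.991, 0.0, -0.0]
force: [0.1, 0.7, 0.5]
finger_gap: 0.846
gripper_force: 0.0
```

Emit:
{"api": "apply_moves", "payload": {"claw": [0.69,0.69], "travel": [[-0.002,0.016,0.013],[-0.002,0.016,0.013]], "turn": [[0,0,-0.036],[0,0,-0.036]]}}

```text
t: 2.02
tcp_pos: [0.432, -0.2154, 0.0888]
tool_rot: [0.077, 0.997, 0.002, -0.002]
force: [-0.6, 0.3, 0.6]
finger_gap: 0.844
gripper_force: 0.0
```

Emit:
{"api": "apply_moves", "payload": {"claw": [0.69,0.69,0.69,0.69,0.69], "travel": [[0,-0.003,0.037],[0,-0.003,0.074],[0,-0.003,0.11],[0,-0.003,0.11],[0,-0.003,0.11]], "turn": [[0,0,0],[0,0,0],[0,0,0],[0,0,0],[0,0,0]]}}

```text
t: 2.43
tcp_pos: [0.4318, -0.2205, 0.0017]
tool_rot: [0.08, 0.997, 0.001, -0.001]
force: [-0.3, -0.0, 0.1]
finger_gap: 0.847
gripper_force: 0.0
```

Emit:
{"api": "apply_moves", "payload": {"claw": [0.2,0.2,0.2,0.2,0.2], "travel": [[0,0,0],[0,0,0],[0,0,0],[0,0,0],[0,0,0]], "turn": [[0,0,0],[0,0,0],[0,0,0],[0,0,0],[0,0,0]]}}

```text
t: 2.85
tcp_pos: [0.4334, -0.2212, 0.0038]
tool_rot: [0.079, 0.997, -0.001, 0.001]
force: [0.3, 0.1, 5.9]
finger_gap: 0.675
gripper_force: 43.3
```

Run:
```python
from h import *
s=manip.sense();print(s['tcp_pos'],s['finger_gap'],s['gripper_force'])
d=snap("side","s1");[print(*x) for x in lids(d)]
H=s['tcp_pos']+[0,0,.1]
plan([(H+[0.02,.08,0.05],TB,.2,0),(onb(-172,72,60),TB,.2,1),(onb(-172,72,-6),TB,.2,1,20)])
```

```text
[ 0.4333612  -0.22120144  0.00383206] 0.674965339300098 43.328940868377686
[286. 186.] [ 0.6317 -0.2474  0.017 ] 0.018 102
[313. 190.] [ 0.5379 -0.2344  0.017 ] 0.018 94
[276. 201.] [ 0.651  -0.1678  0.017 ] 0.018 113
[303. 205.] [ 0.5617 -0.1586  0.017 ] 0.018 114
t 2.9 q6 -2.12
{'claw':[0.2,0.2,0.2,0.2,0.2],'travel':[[-0.002,0.02,-0.038],[-0.004,0.041,-0.075],[-0.006,0.061,-0.113],[-0.008,0.082,-0.15],[-0.009,0.102,-0.188]],'turn':[[-0.016,0,0],[-0.031,0,0],[-0.047,0,0],[-0.063,0.001,0],[-0.078,0.001,0.001]]}
--
{'claw':[0.2,0.2,0.2,0.2,0.2],'travel':[[0.005,0.043,0.015],[0.009,0.085,0.029],[0.014,0.128,0.044],[0.019,0.171,0.059],[0.023,0.213,0.074]],'turn':[[0,0,0],[0,0,0],[0,0,0],[0,0,0],[0,0,0]]}
{'claw':[0.2,0.2,0.2],'travel':[[0.005,0.043,0.014],[0.01,0.086,0.029],[0.01,0.086,0.029]],'turn':[[0,0,0],[0,0,-0.001],[0,0,-0.001]]}
--
{'claw':[0.2,0.2,0.2,0.2,0.2],'travel':[[0,0,0.021],[0,0,0.041],[0,0,0.062],[0,0,0.083],[0,0,0.083]],'turn':[[0,0,0],[0,0,0],[0,0,0],[0,0,0],[0,0,0]]}
--
```

Emit:
{"api": "apply_moves", "payload": {"claw": [0.2,0.2,0.2,0.2,0.2], "travel": [[-0.002,0.0,-0.038],[-0.004,0.041,-0.075],[-0.006,0.061,-0.113],[-0.008,0.082,-0.15],[-0.009,0.102,-0.188]], "turn": [[0,0,0],[-0.031,0,0],[-0.047,0,0],[-0.063,0.001,0],[-0.078,0.001,0.001]]}}

```text
t: 3.32
tcp_pos: [0.4527, -0.1402, 0.1548]
tool_rot: [0.079, 0.989, 0.123, 0.008]
force: [1.1, -0.5, -0.2]
finger_gap: 0.678
gripper_force: 43.3
```

Emit:
{"api": "apply_moves", "payload": {"claw": [0.2,0.2,0.2,0.2,0.2], "travel": [[0.005,0.043,0.015],[0.009,0.085,0.029],[0.014,0.128,0.044],[0.019,0.171,0.059],[0.023,0.213,0.074]], "turn": [[0,0,0],[0,0,0],[0,0,0],[0,0,0],[0,0,0]]}}

```text
t: 3.73
tcp_pos: [0.4627, 0.0408, 0.1373]
tool_rot: [0.08, 0.989, 0.122, 0.008]
force: [0.4, -0.0, 0.2]
finger_gap: 0.685
gripper_force: 43.3
```

Emit:
{"api": "apply_moves", "payload": {"claw": [0.2,0.2,0.2], "travel": [[0.005,0.043,0.014],[0.01,0.086,0.029],[0.01,0.086,0.029]], "turn": [[0,0,0],[0,0,-0.001],[0,0,-0.001]]}}

```text
t: 3.98
tcp_pos: [0.4642, 0.1175, 0.1311]
tool_rot: [0.075, 0.99, 0.123, 0.006]
force: [-0.4, 0.3, 1.0]
finger_gap: 0.68
gripper_force: 43.3
```

Run:
```python
from h import *
s=manip.sense();print(s['tcp_pos'],onb(-172,72,60),s['finger_gap'])
d=snap("side","s2");c=cv2.imread("pics/s2.png")[150:350,180:420];cv2.imwrite("pics/s2c.png",cv2.resize(c,None,fx=2.5,fy=2.5))
plan([(onb(-172,72,-2),TB,.2,1,20)])
```

```text
[0.46420526 0.11753375 0.13110107] [0.46721536 0.11116442 0.13160718] 0.6799668818300184
t 4.03 q6 -1.85
{'claw':[0.2,0.2,0.2,0.2,0.2],'travel':[[-0.001,-0.001,0.019],[-0.002,-0.002,0.038],[-0.003,-0.003,0.057],[-0.004,-0.004,0.076],[-0.004,-0.004,0.076]],'turn':[[0,0,0.001],[0,-0.001,0.001],[0,-0.001,0.002],[0,-0.002,0.002],[0,-0.002,0.002]]}
--
```

View pics/s2c.png

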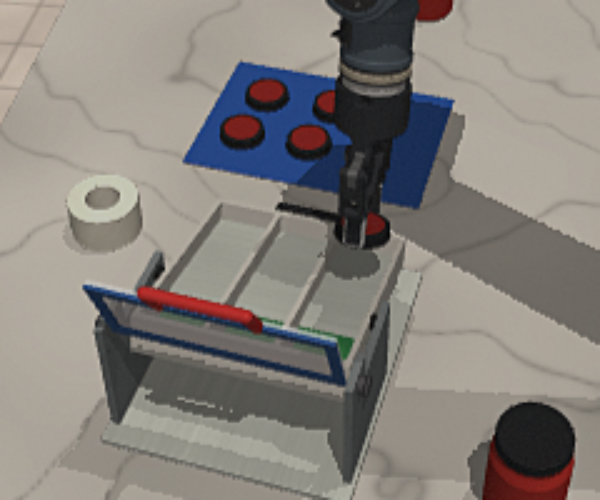

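The crop shows the lid gripped over lane 2 (350,230). I'll settle and re-measure.

Emit:
{"api": "apply_moves", "payload": {"claw": [0.2,0.2,0.2,0.2], "travel": [[0,0,0],[0,0,0],[0,0,0],[0,0,0]], "turn": [[0,0,0],[0,0,0],[0,0,0],[0,0,0]]}}

```text
t: 4.37
tcp_pos: [0.4672, 0.1105, 0.1312]
tool_rot: [0.079, 0.989, 0.122, 0.009]
force: [-0.6, 0.5, -0.2]
finger_gap: 0.68
gripper_force: 43.3
```

Run:
```python
from h import *
s=manip.sense();print(s['tcp_pos'],onb(-172,72,60),s['finger_gap'])
# lid pixels check in board frame
for n in("side","top"):
    d=snap(n);B=(cloud(d)-BP)@BR;red=masks(d)[0]
    for c,p,a in blobs(red,cloud(d),((.4,.56),(.05,.2)),(.08,.2),20): print(n,c,a,(((p-BP)@BR).mean(0)*1e3).round(1),(np.percentile((p-BP)@BR,[2,98],axis=0)*1e3).round(1))
plan([(onb(-172,72,-2),TB,.2,1,20)])
```

```text
[0.46715511 0.11045261 0.13123982] [0.46721536 0.11116442 0.13160718] 0.6797416407137084
side [328.47169811 237.37735849] 53 [-174.    83.9   74.1] [[-193.2   75.    71.3]
 [-151.7   93.5   76. ]]
t 4.47 q6 -1.85
{'claw':[0.2,0.2,0.2,0.2,0.2],'travel':[[0,0,0.019],[0,0,0.039],[0,0,0.058],[0,0.001,0.077],[0,0.001,0.077]],'turn':[[0,0,0],[0,0,0],[0,-0.001,0],[0,-0.001,0],[0,-0.001,0]]}
--
```

Emit:
{"api": "apply_moves", "payload": {"claw": [0.2,0.2,0.2,0.2,0.2], "travel": [[0,0,0.02],[0,0,0.04],[0,0,0.06],[0,0,0.077],[0,0,0.079]], "turn": [[0,0,0],[0,0,0],[0,0,0],[0,0,0],[0,0,0]]}}

```text
t: 4.88
tcp_pos: [0.4681, 0.1268, 0.0682]
tool_rot: [0.079, 0.989, 0.122, 0.007]
force: [0.2, 0.6, -0.6]
finger_gap: 0.678
gripper_force: 47.8
```

Emit:
{"api": "apply_moves", "payload": {"claw": [0.2,0.2,0.69,0.69,0.69], "travel": [[0,0,0],[0,0,0],[0,0,0],[0,0,0],[0,0,0]], "turn": [[0,0,0],[0,0,0],[0,0,0],[0,0,0],[0,0,0]]}}

```text
t: 5.3
tcp_pos: [0.4694, 0.1268, 0.0705]
tool_rot: [0.078, 0.989, 0.122, 0.009]
force: [0.2, -0.1, -0.0]
finger_gap: 0.846
gripper_force: 0.1
```

Emit:
{"api": "apply_moves", "payload": {"claw": [0.69,0.69,0.69,0.69,0.69], "travel": [[0,0,-0.02],[0,0,-0.05],[0,0,-0.1],[0,0,-0.1],[0,0,-0.1]], "turn": [[0,0,0],[0,0,0],[0,0,0],[0,0,0],[0,0,0]]}}

```text
t: 5.72
tcp_pos: [0.4677, 0.1073, 0.1496]
tool_rot: [0.078, 0.989, 0.122, 0.011]
force: [0.1, 0.7, -0.4]
finger_gap: 0.846
gripper_force: 0.0
```

```bash
cat >> h.py <<'E'
def onboard(d):
    W=cloud(d);red=masks(d)[0]
    for c,p,a in blobs(red,W,((.35,.75),(.0,.3)),(.03,.2),20): print('board lid',c.round(0),a,(((p-BP)@BR).mean(0)*1e3).round(1))
E
python3 - <<'E'
from h import *
s=manip.sense();print(s['tcp_pos'],s['force'])
d=snap("side","s3");[print(*x) for x in lids(d)];onboard(d)
plan([*pick(.5367,-.234,120,.006)])
E
```

```text
[0.46773706 0.10726011 0.14961943] [ 0.12512485  0.7051713  -0.36904817]
[286. 186.] [ 0.6317 -0.2474  0.017 ] 0.018 102
[311. 191.] [ 0.5466 -0.2318  0.017 ] 0.018 52
[276. 201.] [ 0.651  -0.1678  0.017 ] 0.018 113
[303. 205.] [ 0.5621 -0.1589  0.017 ] 0.018 114
board lid [325. 251.] 122 [-204.8   72.7   10. ]
t 5.77 q6 -1.83
{'claw':[0.69,0.69,0.69,0.69,0.69],'travel':[[-0.017,-0.046,-0.003],[-0.034,-0.092,-0.006],[-0.051,-0.138,-0.009],[-0.068,-0.184,-0.013],[-0.085,-0.23,-0.016]],'turn':[[0.008,0.003,-0.024],[0.017,0.006,-0.048],[0.025,0.009,-0.072],[0.033,0.012,-0.096],[0.042,0.015,-0.12]]}
{'claw':[0.69,0.69,0.69,0.69,0.69],'travel':[[0.001,-0.049,0.003],[0.002,-0.098,0.006],[0.003,-0.147,0.009],[0.004,-0.196,0.012],[0.004,-0.196,0.012]],'turn':[[0.008,0.003,-0.024],[0.016,0.006,-0.048],[0.025,0.009,-0.072],[0.033,0.011,-0.096],[0.033,0.011,-0.096]]}
--
{'claw':[0.69,0.69,0.69,0.69,0.69],'travel':[[0,0,0.035],[0,0,0.07],[0,0,0.105],[0,0,0.105],[0,0,0.105]],'turn':[[0,0,0],[0,0,0],[0,0,0],[0,0,0],[0,0,0]]}
--
```

Emit:
{"api": "apply_moves", "payload": {"claw": [0.69,0.69,0.69,0.69,0.69], "travel": [[-0.017,-0.046,-0.003],[-0.034,-0.092,-0.006],[-0.051,-0.138,-0.009],[-0.068,-0.184,-0.013],[-0.085,-0.23,-0.016]], "turn": [[0.008,0.003,-0.024],[0.017,0.006,-0.048],[0.025,0.009,-0.072],[0.033,0.012,-0.096],[0.042,0.015,-0.12]]}}

```text
t: 6.18
tcp_pos: [0.5041, -0.0834, 0.1133]
tool_rot: [-0.113, 0.992, 0.055, 0.001]
force: [-0.2, -0.1, -0.0]
finger_gap: 0.847
gripper_force: 0.0
```

Emit:
{"api": "apply_moves", "payload": {"claw": [0.69,0.69,0.69,0.69,0.69], "travel": [[0.001,-0.049,0.003],[0.002,-0.098,0.006],[0.003,-0.147,0.009],[0.004,-0.196,0.012],[0.004,-0.196,0.012]], "turn": [[0.008,0.003,-0.024],[0.016,0.006,-0.048],[0.025,0.009,-0.072],[0.033,0.011,-0.096],[0.033,0.011,-0.096]]}}

```text
t: 6.6
tcp_pos: [0.5377, -0.2398, 0.086]
tool_rot: [-0.259, 0.966, -0.001, 0.0]
force: [0.3, -0.2, -0.4]
finger_gap: 0.845
gripper_force: 0.0
```

Emit:
{"api": "apply_moves", "payload": {"claw": [0.69,0.69,0.69,0.69], "travel": [[0,0,0],[0,0,0],[0,0,0],[0,0,0]], "turn": [[0,0,0],[0,0,0],[0,0,0],[0,0,0]]}}

```text
t: 6.93
tcp_pos: [0.5356, -0.232, 0.0881]
tool_rot: [-0.26, 0.966, 0.001, -0.001]
force: [0.1, 0.2, -0.1]
finger_gap: 0.845
gripper_force: 0.0
```

Run:
```python
from h import *
s=manip.sense();print(s['tcp_pos'],s['q'].round(2))
for n in("side","top"): [print(*x) for x in lids(snap(n,n+"4"))]
plan([*pick(.5367,-.234,120,.005)][1:])
plan([(np.array([.5367,-.234,.005]),down(120),.2,0),(np.array([.5367,-.234,.15]),down(120),.2,0),(onb(-172,0,70),TB,.2,4),(onb(-172,0,-3),TB,.2,1,20)])
```

```text
[ 0.53558039 -0.23202013  0.08811937] [-0.6   0.67  1.65  0.    0.82 -2.7 ]
[286. 186.] [ 0.6317 -0.2474  0.017 ] 0.019 102
[313. 190.] [ 0.5372 -0.2353  0.017 ] 0.018 89
[276. 201.] [ 0.6508 -0.168   0.017 ] 0.018 112
[303. 205.] [ 0.5616 -0.1587  0.017 ] 0.018 116
[346. 167.] [ 0.6488 -0.1664  0.017 ] 0.016 148
[342. 192.] [ 0.5643 -0.1497  0.017 ] 0.016 80
t 7.03 q6 -2.7
{'claw':[0.69,0.69,0.69,0.69,0.69],'travel':[[0,-0.001,0.035],[0,-0.002,0.07],[0,-0.002,0.104],[0,-0.002,0.104],[0,-0.002,0.104]],'turn':[[0,0,0],[0,0,0.001],[0.001,0,0.001],[0.001,0,0.001],[0.001,0,0.001]]}
--
t 7.03 q6 -2.7
{'claw':[0.2,0.2,0.2],'travel':[[0,-0.001,0.035],[0,-0.002,0.07],[0,-0.002,0.104]],'turn':[[0,0,0],[0,0,0.001],[0.001,0,0.001]]}
--
{'claw':[0.2,0.2,0.2,0.2],'travel':[[0,0,-0.045],[0,0,-0.09],[0,0,-0.136],[0,0,-0.181]],'turn':[[0,0,0],[0,0,0],[0,0,0],[0,0,0]]}
--
{'claw':[0.2,0.2,0.2,0.2,0.2],'travel':[[-0.023,0.04,0.001],[-0.046,0.079,0.002],[-0.069,0.119,0.004],[-0.092,0.159,0.005],[-0.116,0.199,0.006]],'turn':[[-0.008,-0.003,0.024],[-0.017,-0.006,0.048],[-0.025,-0.009,0.072],[-0.033,-0.012,0.096],[-0.042,-0.015,0.12]]}
{'claw':[0.2,0.2,0.2,0.2,0.2],'travel':[[-0.006,0.044,0.007],[-0.013,0.089,0.015],[-0.02,0.134,0.022],[-0.027,0.179,0.03],[-0.027,0.179,0.03]],'turn':[[-0.008,-0.003,0.024],[-0.016,-0.006,0.048],[-0.025,-0.009,0.072],[-0.033,-0.012,0.096],[-0.033,-0.012,0.096]]}
{'claw':[0.2,0.2,0.2],'travel':[[0,0,0],[0,0,0],[0,0,0]],'turn':[[0,0,0],[0,0,0],[0,0,0]]}
--
{'claw':[0.2,0.2,0.2,0.2,0.2],'travel':[[0,0,0.023],[0,0,0.046],[0,0,0.068],[0,0,0.091],[0,0,0.091]],'turn':[[0,0,0],[0,0,0],[0,0,0],[0,0,0],[0,0,0]]}
--
```

Emit:
{"api": "apply_moves", "payload": {"claw": [0.69,0.69,0.69,0.69,0.69], "travel": [[0,-0.001,0.035],[0,-0.002,0.07],[0,-0.002,0.104],[0,-0.002,0.104],[0,-0.002,0.104]], "turn": [[0,0,0],[0,0,0],[0,0,0],[0,0,0],[0,0,0]]}}

```text
t: 7.45
tcp_pos: [0.5359, -0.2339, 0.0043]
tool_rot: [-0.26, 0.966, 0.002, -0.002]
force: [-0.3, 0.6, 0.4]
finger_gap: 0.844
gripper_force: 0.0
```

Emit:
{"api": "apply_moves", "payload": {"claw": [0.2,0.2,0.2,0.2,0.2], "travel": [[0,0,0],[0,0,0],[0,0,0],[0,0,0],[0,0,0]], "turn": [[0,0,0],[0,0,0],[0,0,0],[0,0,0],[0,0,0]]}}

```text
t: 7.87
tcp_pos: [0.5378, -0.2356, 0.0067]
tool_rot: [-0.259, 0.966, -0.0, 0.0]
force: [0.0, 0.8, 5.2]
finger_gap: 0.675
gripper_force: 43.3
```

Emit:
{"api": "apply_moves", "payload": {"claw": [0.2,0.2,0.2,0.2], "travel": [[0,0,-0.045],[0,0,-0.09],[0,0,-0.136],[0,0,-0.181]], "turn": [[0,0,0],[0,0,0],[0,0,0],[0,0,0]]}}

```text
t: 8.2
tcp_pos: [0.5366, -0.235, 0.1515]
tool_rot: [-0.259, 0.966, 0.001, -0.001]
force: [-0.2, -0.3, -0.2]
finger_gap: 0.671
gripper_force: 43.2
```

Emit:
{"api": "apply_moves", "payload": {"claw": [0.2,0.2,0.2,0.2,0.2], "travel": [[-0.023,0.04,0.001],[-0.046,0.079,0.002],[-0.069,0.119,0.004],[-0.092,0.159,0.005],[-0.116,0.199,0.006]], "turn": [[-0.008,-0.003,0.024],[-0.017,-0.006,0.048],[-0.025,-0.009,0.072],[-0.033,-0.012,0.096],[-0.042,-0.015,0.12]]}}

```text
t: 8.62
tcp_pos: [0.5372, -0.0494, 0.1459]
tool_rot: [-0.071, 0.995, 0.07, 0.005]
force: [1.1, -0.2, -0.5]
finger_gap: 0.678
gripper_force: 43.2
```

Emit:
{"api": "apply_moves", "payload": {"claw": [0.2,0.2,0.2,0.2,0.2], "travel": [[-0.006,0.044,0.007],[-0.013,0.089,0.015],[-0.02,0.134,0.022],[-0.027,0.179,0.03],[-0.027,0.179,0.03]], "turn": [[-0.008,-0.003,0.024],[-0.016,-0.006,0.048],[-0.025,-0.009,0.072],[-0.033,-0.012,0.096],[-0.033,-0.012,0.096]]}}

```text
t: 9.03
tcp_pos: [0.5352, 0.1009, 0.1418]
tool_rot: [0.077, 0.989, 0.124, 0.007]
force: [-0.3, -0.3, -0.9]
finger_gap: 0.678
gripper_force: 43.2
```

Emit:
{"api": "apply_moves", "payload": {"claw": [0.2,0.2,0.2,0.2], "travel": [[0,0,0],[0,0,0],[0,0,0],[0,0,0]], "turn": [[0,0,0],[0,0,0],[0,0,0],[0,0,0]]}}

```text
t: 9.37
tcp_pos: [0.5385, 0.0945, 0.1421]
tool_rot: [0.079, 0.989, 0.122, 0.01]
force: [1.0, 0.4, -0.6]
finger_gap: 0.678
gripper_force: 43.2
```

```bash
cat >> h.py <<'E'
def held(x,y):
    s=manip.sense();print(s['tcp_pos'],'b',((s['tcp_pos']-BP)@BR*1e3).round(1),s['finger_gap'],s['force'].round(1))
    d=snap("side");onboard(d);[print(*l) for l in lids(d)]
    plan([(onb(x,y,-3),TB,.2,1,20)])
E
python3 -c "
from h import *
held(-172,0)"
```

```text
[0.53854232 0.09445727 0.14206047] b [-174.5   -1.1   71.4] 0.6783569154875144 [ 1.   0.4 -0.6]
board lid [302. 228.] 51 [-177.2    9.6   83. ]
board lid [325. 251.] 127 [-204.9   71.9    9.8]
[283. 186.] [ 0.6426 -0.2454  0.017 ] 0.019 46
[276. 201.] [ 0.651  -0.1678  0.017 ] 0.018 113
t 9.42 q6 -1.8
{'claw':[0.2,0.2,0.2,0.2,0.2],'travel':[[0,0.001,0.023],[0.001,0.001,0.046],[0.001,0.002,0.07],[0.001,0.003,0.093],[0.001,0.003,0.093]],'turn':[[0,0,0],[0,0,0],[0,0,0],[0.001,0,0],[0.001,0,0]]}
--
```

Emit:
{"api": "apply_moves", "payload": {"claw": [0.2,0.2,0.2,0.2,0.2], "travel": [[0,0.001,0.023],[0.001,0.001,0.046],[0.001,0.002,0.07],[0.001,0.002,0.088],[0.001,0.002,0.091]], "turn": [[0,0,0],[0,0,0],[0,0,0],[0,0,0],[0,0,0]]}}

```text
t: 9.83
tcp_pos: [0.5393, 0.1145, 0.0698]
tool_rot: [0.079, 0.989, 0.123, 0.008]
force: [0.0, -1.8, 3.3]
finger_gap: 0.671
gripper_force: 51.9
```

Emit:
{"api": "apply_moves", "payload": {"claw": [0.2,0.2,0.69,0.69,0.69], "travel": [[0,0,0],[0,0,0],[0,0,0],[0,0,0],[0,0,0]], "turn": [[0,0,0],[0,0,0],[0,0,0],[0,0,0],[0,0,0]]}}

```text
t: 10.25
tcp_pos: [0.5407, 0.1147, 0.0725]
tool_rot: [0.078, 0.989, 0.122, 0.01]
force: [-0.1, 0.6, 0.2]
finger_gap: 0.844
gripper_force: 0.1
```

Emit:
{"api": "apply_moves", "payload": {"claw": [0.69,0.69,0.69,0.69,0.69], "travel": [[0,0,-0.02],[0,0,-0.05],[0,0,-0.1],[0,0,-0.1],[0,0,-0.1]], "turn": [[0,0,0],[0,0,0],[0,0,0],[0,0,0],[0,0,0]]}}

```text
t: 10.67
tcp_pos: [0.5389, 0.095, 0.1518]
tool_rot: [0.078, 0.989, 0.122, 0.012]
force: [-0.4, -0.1, -0.2]
finger_gap: 0.845
gripper_force: 0.0
```

Run:
```python
from h import *
d=snap("side");[print(*x) for x in lids(d)];onboard(d)
plan([(np.array([.5612,-.158,.09]),down(80.9),.69,4)])
```

```text
[284. 186.] [ 0.6391 -0.2431  0.017 ] 0.018 58
[276. 201.] [ 0.651  -0.1678  0.017 ] 0.018 113
board lid [300. 246.] 116 [-204.    -0.8   10.1]
board lid [325. 251.] 127 [-204.5   71.8    9.9]
t 10.72 q6 -1.79
{'claw':[0.69,0.69,0.69,0.69,0.69],'travel':[[-0.011,-0.045,0],[-0.023,-0.091,-0.001],[-0.034,-0.136,-0.001],[-0.045,-0.181,-0.001],[-0.056,-0.227,-0.001]],'turn':[[0.011,0,0],[0.022,0,0],[0.034,0,0],[0.045,0,0],[0.056,0,0]]}
{'claw':[0.69,0.69,0.69,0.69,0.69],'travel':[[-0.012,-0.044,0.007],[-0.023,-0.089,0.015],[-0.023,-0.089,0.015],[-0.023,-0.089,0.015],[-0.023,-0.089,0.015]],'turn':[[0.011,0,0],[0.022,0.001,0],[0.022,0.001,0],[0.022,0.001,0],[0.022,0.001,0]]}
{'claw':[0.69],'travel':[[0,0,0]],'turn':[[0,0,0]]}
--
```

Emit:
{"api": "apply_moves", "payload": {"claw": [0.69,0.69,0.69,0.69,0.69], "travel": [[-0.011,-0.045,0],[-0.023,-0.091,-0.001],[-0.034,-0.136,-0.001],[-0.045,-0.181,-0.001],[-0.056,-0.227,-0.001]], "turn": [[0.011,0,0],[0.022,0,0],[0.034,0,0],[0.045,0,0],[0.056,0,0]]}}

```text
t: 11.13
tcp_pos: [0.5527, -0.0862, 0.104]
tool_rot: [0.078, 0.996, 0.035, 0.001]
force: [0.7, 0.2, -0.1]
finger_gap: 0.84
gripper_force: 0.0
```

Emit:
{"api": "apply_moves", "payload": {"claw": [0.69,0.69,0.69,0.69,0.69], "travel": [[-0.012,-0.044,0.007],[-0.023,-0.089,0.015],[-0.023,-0.089,0.015],[-0.023,-0.089,0.015],[-0.023,-0.089,0.015]], "turn": [[0.011,0,0],[0.022,0,0],[0.022,0,0],[0.022,0,0],[0.022,0,0]]}}

```text
t: 11.55
tcp_pos: [0.5596, -0.1565, 0.0875]
tool_rot: [0.079, 0.997, 0.002, -0.002]
force: [-0.3, 0.3, -0.5]
finger_gap: 0.845
gripper_force: 0.0
```

Run:
```python
from h import *
s=manip.sense();print(s['tcp_pos'])
for n in("side","top"):
    d=snap(n);[print(*x) for x in lids(d)]
c=np.array([.5612,-.158,.005])
plan([(c,down(80.9),.69,2,30),(c+[0,0,.145],down(80.9),.2,0),(onb(-172,-72,70),TB,.2,4)])
```

```text
[ 0.55958795 -0.15648841  0.08745737]
[286. 186.] [ 0.6325 -0.2476  0.017 ] 0.018 88
[276. 200.] [ 0.6509 -0.168   0.017 ] 0.019 111
[303. 205.] [ 0.561  -0.1576  0.017 ] 0.018 100
t 11.65 q6 -1.88
{'claw':[0.69,0.69,0.69,0.69,0.69],'travel':[[-0.001,-0.001,0.035],[-0.001,-0.002,0.069],[-0.002,-0.003,0.104],[-0.002,-0.003,0.104],[-0.002,-0.003,0.104]],'turn':[[0,0,0],[0.001,-0.001,0.001],[0.001,-0.001,0.001],[0.001,-0.001,0.001],[0.001,-0.001,0.001]]}
--
{'claw':[0.2,0.2,0.2,0.2],'travel':[[0,0,-0.045],[0,0,-0.091],[0,0,-0.136],[0,0,-0.181]],'turn':[[0,0,0],[0,0,0],[0,0,0],[0,0,0]]}
--
{'claw':[0.2,0.2,0.2,0.2,0.2],'travel':[[-0.002,0.044,0.002],[-0.003,0.089,0.003],[-0.005,0.133,0.005],[-0.006,0.178,0.006],[-0.008,0.222,0.008]],'turn':[[-0.011,0,0],[-0.022,0,0],[-0.033,0,0],[-0.045,0,0],[-0.056,0,0]]}
{'claw':[0.2,0.2,0.2,0.2,0.2],'travel':[[-0.001,0.044,0.009],[-0.003,0.087,0.018],[-0.003,0.087,0.018],[-0.003,0.087,0.018],[-0.003,0.087,0.018]],'turn':[[-0.011,0,0],[-0.022,0,0],[-0.022,0,0],[-0.022,0,0],[-0.022,0,0]]}
{'claw':[0.2],'travel':[[0,0,0]],'turn':[[0,0,0]]}
--
```

Emit:
{"api": "apply_moves", "payload": {"claw": [0.69,0.69,0.69,0.69,0.69], "travel": [[-0.001,-0.001,0.035],[-0.001,-0.002,0.069],[-0.002,-0.003,0.104],[-0.002,-0.003,0.104],[-0.002,-0.003,0.104]], "turn": [[0,0,0],[0,0,0],[0,0,0],[0,0,0],[0,0,0]]}}

```text
t: 12.07
tcp_pos: [0.5609, -0.1584, 0.0047]
tool_rot: [0.078, 0.997, 0.002, -0.002]
force: [0.2, 0.6, 0.4]
finger_gap: 0.849
gripper_force: 0.0
```

Emit:
{"api": "apply_moves", "payload": {"claw": [0.2,0.2,0.2,0.2,0.2], "travel": [[0,0,0],[0,0,0],[0,0,0],[0,0,0],[0,0,0]], "turn": [[0,0,0],[0,0,0],[0,0,0],[0,0,0],[0,0,0]]}}

```text
t: 12.48
tcp_pos: [0.5631, -0.1605, 0.0072]
tool_rot: [0.079, 0.997, 0.0, 0.001]
force: [0.1, 1.9, 7.4]
finger_gap: 0.675
gripper_force: 43.4
```

Emit:
{"api": "apply_moves", "payload": {"claw": [0.2,0.2,0.2,0.2], "travel": [[0,0,-0.045],[0,0,-0.091],[0,0,-0.136],[0,0,-0.181]], "turn": [[0,0,0],[0,0,0],[0,0,0],[0,0,0]]}}

```text
t: 12.82
tcp_pos: [0.5616, -0.1603, 0.1518]
tool_rot: [0.079, 0.997, 0.001, -0.001]
force: [1.0, 0.3, -0.8]
finger_gap: 0.676
gripper_force: 43.0
```

Emit:
{"api": "apply_moves", "payload": {"claw": [0.2,0.2,0.2,0.2,0.2], "travel": [[-0.002,0.044,0.002],[-0.003,0.089,0.003],[-0.005,0.133,0.005],[-0.006,0.178,0.006],[-0.008,0.222,0.008]], "turn": [[-0.011,0,0],[-0.022,0,0],[-0.033,0,0],[-0.045,0,0],[-0.056,0,0]]}}

```text
t: 13.23
tcp_pos: [0.5963, 0.0155, 0.1448]
tool_rot: [0.079, 0.993, 0.089, 0.007]
force: [1.2, -0.2, -1.1]
finger_gap: 0.674
gripper_force: 43.0
```

Emit:
{"api": "apply_moves", "payload": {"claw": [0.2,0.2,0.2,0.2,0.2], "travel": [[-0.001,0.044,0.009],[-0.003,0.087,0.018],[-0.003,0.087,0.018],[-0.003,0.087,0.018],[-0.003,0.087,0.018]], "turn": [[-0.011,0,0],[-0.022,0,0],[-0.022,0,0],[-0.022,0,0],[-0.022,0,0]]}}

```text
t: 13.65
tcp_pos: [0.6096, 0.0835, 0.1423]
tool_rot: [0.078, 0.989, 0.122, 0.009]
force: [-0.3, 0.0, -1.0]
finger_gap: 0.675
gripper_force: 43.0
```

Emit:
{"api": "apply_moves", "payload": {"claw": [0.2,0.2,0.2], "travel": [[0,0,0],[0,0,0],[0,0,0]], "turn": [[0,0,0],[0,0,0],[0,0,0]]}}

```text
t: 13.9
tcp_pos: [0.6099, 0.0827, 0.1424]
tool_rot: [0.079, 0.989, 0.122, 0.01]
force: [-0.0, -0.9, -0.7]
finger_gap: 0.675
gripper_force: 43.0
```

```bash
python3 -c "
from h import *
held(-172,-72)"
```

```text
[0.6098601  0.08270935 0.1423909 ] b [-174.8  -73.3   71.8] 0.6746168207989148 [-0.  -0.9 -0.7]
board lid [276. 223.] 69 [-176.7  -62.1   83.2]
board lid [299. 246.] 121 [-204.2   -1.6    9.9]
board lid [325. 251.] 128 [-204.4   71.9   10. ]
[289. 186.] [ 0.6219 -0.2459  0.017 ] 0.018 53
t 13.95 q6 -1.76
{'claw':[0.2,0.2,0.2,0.2,0.2],'travel':[[0,0.001,0.023],[0.001,0.002,0.047],[0.001,0.002,0.07],[0.002,0.003,0.093],[0.002,0.003,0.093]],'turn':[[0,0,0],[0,0,0],[0,0,0],[0.001,0,0],[0.001,0,0]]}
--
```

Emit:
{"api": "apply_moves", "payload": {"claw": [0.2,0.2,0.2,0.2,0.2], "travel": [[0,0.001,0.023],[0.001,0.001,0.046],[0.002,0.002,0.07],[0.002,0.002,0.088],[0.002,0.002,0.091]], "turn": [[0,0,0],[0,0,0],[0,0,0],[0,0,0],[0,0,0]]}}

```text
t: 14.37
tcp_pos: [0.6106, 0.1031, 0.0701]
tool_rot: [0.079, 0.989, 0.123, 0.008]
force: [0.8, -0.7, 0.3]
finger_gap: 0.674
gripper_force: 54.4
```

Emit:
{"api": "apply_moves", "payload": {"claw": [0.2,0.2,0.69,0.69,0.69], "travel": [[0,0,0],[0,0,0],[0,0,0],[0,0,0],[0,0,0]], "turn": [[0,0,0],[0,0,0],[0,0,0],[0,0,0],[0,0,0]]}}

```text
t: 14.78
tcp_pos: [0.6116, 0.1029, 0.0729]
tool_rot: [0.078, 0.989, 0.122, 0.01]
force: [-0.1, 0.2, -0.2]
finger_gap: 0.845
gripper_force: 0.1
```

Emit:
{"api": "apply_moves", "payload": {"claw": [0.69,0.69,0.69,0.69,0.69], "travel": [[0,0,-0.02],[0,0,-0.05],[0,0,-0.1],[0,0,-0.1],[0,0,-0.1]], "turn": [[0,0,0],[0,0,0],[0,0,0],[0,0,0],[0,0,0]]}}

```text
t: 15.2
tcp_pos: [0.6102, 0.0831, 0.1528]
tool_rot: [0.078, 0.989, 0.122, 0.013]
force: [0.5, -0.4, -0.2]
finger_gap: 0.847
gripper_force: 0.0
```

Run:
```python
from h import *
d=snap("side");[print(*x) for x in lids(d)];onboard(d)
plan([(np.array([.631,-.2468,.09]),down(30),.69,4)])
```

```text
[289. 186.] [ 0.623  -0.2473  0.017 ] 0.019 59
board lid [276. 241.] 114 [-204.5  -70.    10.2]
board lid [299. 246.] 121 [-204.    -1.6   10. ]
board lid [325. 251.] 128 [-204.3   71.9   10.1]
t 15.25 q6 -1.75
{'claw':[0.69,0.69,0.69,0.69,0.69],'travel':[[-0.01,-0.046,-0.003],[-0.021,-0.091,-0.005],[-0.031,-0.137,-0.008],[-0.041,-0.182,-0.011],[-0.051,-0.228,-0.014]],'turn':[[0.008,-0.004,0.031],[0.016,-0.008,0.063],[0.024,-0.011,0.094],[0.033,-0.015,0.125],[0.041,-0.019,0.157]]}
{'claw':[0.69,0.69,0.69,0.69,0.69],'travel':[[-0.031,-0.035,0.004],[-0.061,-0.07,0.008],[-0.092,-0.105,0.012],[-0.122,-0.14,0.016],[-0.122,-0.14,0.016]],'turn':[[0.008,-0.004,0.031],[0.016,-0.008,0.062],[0.024,-0.011,0.093],[0.032,-0.015,0.125],[0.032,-0.015,0.125]]}
{'claw':[0.69,0.69,0.69],'travel':[[0,0,0],[0,0,0],[0,0,0]],'turn':[[0,0,0],[0,0,0],[0,0,0]]}
--
```

Emit:
{"api": "apply_moves", "payload": {"claw": [0.69,0.69,0.69,0.69,0.69], "travel": [[-0.01,-0.046,-0.003],[-0.021,-0.091,-0.005],[-0.031,-0.137,-0.008],[-0.041,-0.182,-0.011],[-0.051,-0.228,-0.014]], "turn": [[0.008,-0.004,0.031],[0.016,-0.008,0.063],[0.024,-0.011,0.094],[0.033,-0.015,0.125],[0.041,-0.019,0.157]]}}

```text
t: 15.67
tcp_pos: [0.619, -0.1006, 0.1142]
tool_rot: [0.323, 0.945, 0.055, 0.002]
force: [-0.1, 0.3, -0.1]
finger_gap: 0.845
gripper_force: 0.0
```

Emit:
{"api": "apply_moves", "payload": {"claw": [0.69,0.69,0.69,0.69,0.69], "travel": [[-0.031,-0.035,0.004],[-0.061,-0.07,0.008],[-0.092,-0.105,0.012],[-0.122,-0.14,0.016],[-0.122,-0.14,0.016]], "turn": [[0.008,-0.004,0.031],[0.016,-0.008,0.062],[0.024,-0.011,0.093],[0.032,-0.015,0.125],[0.032,-0.015,0.125]]}}

```text
t: 16.08
tcp_pos: [0.6302, -0.2522, 0.0856]
tool_rot: [0.503, 0.864, -0.001, -0.001]
force: [0.1, 0.0, 0.0]
finger_gap: 0.848
gripper_force: 0.0
```

Emit:
{"api": "apply_moves", "payload": {"claw": [0.69,0.69,0.69,0.69], "travel": [[0,0,0],[0,0,0],[0,0,0],[0,0,0]], "turn": [[0,0,0],[0,0,0],[0,0,0],[0,0,0]]}}

```text
t: 16.42
tcp_pos: [0.63, -0.2443, 0.0883]
tool_rot: [0.499, 0.866, 0.0, -0.002]
force: [-0.1, 0.3, -0.7]
finger_gap: 0.845
gripper_force: 0.0
```

Run:
```python
from h import *
s=manip.sense();print(s['tcp_pos'])
for n in("side","top"):
    d=snap(n);[print(*x) for x in lids(d)]
c=np.array([.631,-.2468,.005])
plan([(c,down(30),.69,2,30),(c+[0,0,.145],down(30),.2,0),(onb(-114,-72,70),TB,.2,3)])
```

```text
[ 0.63001458 -0.24430563  0.08825225]
[286. 186.] [ 0.6328 -0.248   0.017 ] 0.018 96
[276. 201.] [ 0.651  -0.1678  0.017 ] 0.018 113
[343. 164.] [ 0.6558 -0.1559  0.017 ] 0.016 58
t 16.52 q6 -1.06
{'claw':[0.69,0.69,0.69,0.69,0.69],'travel':[[-0.001,0,0.035],[-0.002,0,0.07],[-0.003,-0.001,0.105],[-0.003,-0.001,0.105],[-0.003,-0.001,0.105]],'turn':[[0,0,0],[0,-0.001,0],[0,-0.001,0],[0,-0.001,0],[0,-0.001,0]]}
--
{'claw':[0.2,0.2,0.2,0.2],'travel':[[0,0,-0.045],[0,0,-0.091],[0,0,-0.136],[0,0,-0.182]],'turn':[[0,0,0],[0,0,0],[0,0,0],[0,0,0]]}
--
{'claw':[0.2,0.2,0.2,0.2,0.2],'travel':[[0.043,0.023,-0.001],[0.086,0.046,-0.001],[0.129,0.069,-0.002],[0.171,0.092,-0.003],[0.214,0.115,-0.003]],'turn':[[-0.007,0.003,-0.028],[-0.015,0.007,-0.056],[-0.022,0.01,-0.084],[-0.029,0.014,-0.112],[-0.036,0.017,-0.14]]}
{'claw':[0.2,0.2,0.2,0.2,0.2],'travel':[[0.029,0.039,0.004],[0.058,0.077,0.009],[0.087,0.116,0.014],[0.116,0.155,0.019],[0.145,0.194,0.024]],'turn':[[-0.008,0.004,-0.029],[-0.015,0.007,-0.057],[-0.022,0.01,-0.085],[-0.03,0.014,-0.113],[-0.037,0.017,-0.141]]}
{'claw':[0.2,0.2,0.2],'travel':[[0,0,0],[0,0,0],[0,0,0]],'turn':[[0,0,0],[0,0,0],[0,0,0]]}
--
```

Emit:
{"api": "apply_moves", "payload": {"claw": [0.69,0.69,0.69,0.69,0.69], "travel": [[-0.001,0,0.035],[-0.002,0,0.07],[-0.003,-0.001,0.105],[-0.003,-0.001,0.105],[-0.003,-0.001,0.105]], "turn": [[0,0,0],[0,0,0],[0,0,0],[0,0,0],[0,0,0]]}}

```text
t: 16.93
tcp_pos: [0.6295, -0.2471, 0.0031]
tool_rot: [0.5, 0.866, 0.0, -0.003]
force: [0.5, -0.2, -0.1]
finger_gap: 0.848
gripper_force: 0.0
```

Emit:
{"api": "apply_moves", "payload": {"claw": [0.2,0.2,0.2,0.2,0.2], "travel": [[0,0,0],[0,0,0],[0,0,0],[0,0,0],[0,0,0]], "turn": [[0,0,0],[0,0,0],[0,0,0],[0,0,0],[0,0,0]]}}

```text
t: 17.35
tcp_pos: [0.6318, -0.249, 0.0064]
tool_rot: [0.5, 0.866, 0.0, 0.0]
force: [-1.0, -1.0, 4.9]
finger_gap: 0.674
gripper_force: 43.2
```

Emit:
{"api": "apply_moves", "payload": {"claw": [0.2,0.2,0.2,0.2], "travel": [[0,0,-0.045],[0,0,-0.091],[0,0,-0.136],[0,0,-0.182]], "turn": [[0,0,0],[0,0,0],[0,0,0],[0,0,0]]}}

```text
t: 17.68
tcp_pos: [0.6305, -0.2485, 0.1513]
tool_rot: [0.5, 0.866, 0.0, -0.002]
force: [1.2, -0.7, -1.0]
finger_gap: 0.679
gripper_force: 43.1
```

Emit:
{"api": "apply_moves", "payload": {"claw": [0.2,0.2,0.2,0.2,0.2], "travel": [[0.043,0.023,-0.001],[0.086,0.046,-0.001],[0.129,0.069,-0.002],[0.171,0.092,-0.003],[0.214,0.115,-0.003]], "turn": [[-0.007,0.003,-0.028],[-0.015,0.007,-0.056],[-0.022,0.01,-0.084],[-0.029,0.014,-0.112],[-0.036,0.017,-0.14]]}}

```text
t: 18.1
tcp_pos: [0.6248, -0.053, 0.1534]
tool_rot: [0.297, 0.953, 0.063, 0.004]
force: [0.3, 0.6, 0.0]
finger_gap: 0.674
gripper_force: 43.1
```

Emit:
{"api": "apply_moves", "payload": {"claw": [0.2,0.2,0.2,0.2,0.2], "travel": [[0.029,0.039,0.004],[0.058,0.077,0.009],[0.087,0.116,0.014],[0.116,0.155,0.019],[0.145,0.194,0.024]], "turn": [[-0.008,0.004,-0.029],[-0.015,0.007,-0.057],[-0.022,0.01,-0.085],[-0.03,0.014,-0.113],[-0.037,0.017,-0.141]]}}

```text
t: 18.52
tcp_pos: [0.6183, 0.1418, 0.1563]
tool_rot: [0.078, 0.989, 0.123, 0.01]
force: [0.1, -0.1, -0.5]
finger_gap: 0.674
gripper_force: 43.1
```

Emit:
{"api": "apply_moves", "payload": {"claw": [0.2,0.2,0.2,0.2,0.2], "travel": [[0,0,0],[0,0,0],[0,0,0],[0,0,0],[0,0,0]], "turn": [[0,0,0],[0,0,0],[0,0,0],[0,0,0],[0,0,0]]}}

```text
t: 18.93
tcp_pos: [0.6192, 0.1387, 0.1561]
tool_rot: [0.081, 0.989, 0.122, 0.01]
force: [-0.3, -0.4, 0.1]
finger_gap: 0.674
gripper_force: 43.1
```

```bash
python3 -c "
from h import *
held(-114,-72)"
```

```text
[0.61920114 0.13871537 0.15605807] b [-116.4  -73.7   71.3] 0.6737057736580516 [-0.3 -0.4  0.1]
board lid [268. 234.] 79 [-118.1  -62.7   83.2]
board lid [278. 241.] 73 [-203.8  -62.6   10.4]
board lid [299. 246.] 123 [-204.1   -1.4   10.2]
board lid [325. 251.] 130 [-205.1   71.9    9.8]
[280. 200.] [ 0.6395 -0.1706  0.017 ] 0.019 43
t 18.98 q6 -1.64
{'claw':[0.2,0.2,0.2,0.2,0.2],'travel':[[0.001,0.001,0.023],[0.001,0.001,0.046],[0.002,0.002,0.07],[0.002,0.003,0.093],[0.002,0.003,0.093]],'turn':[[0,0,0],[0,0,-0.001],[0,0,-0.001],[0.001,0,-0.001],[0.001,0,-0.001]]}
--
```

Emit:
{"api": "apply_moves", "payload": {"claw": [0.2,0.2,0.2,0.2,0.2], "travel": [[0.001,0.001,0.023],[0.001,0.001,0.046],[0.002,0.002,0.07],[0.002,0.003,0.088],[0.002,0.003,0.091]], "turn": [[0,0,0],[0,0,0],[0,0,0],[0,0,0],[0,0,0]]}}

```text
t: 19.4
tcp_pos: [0.6202, 0.1595, 0.0839]
tool_rot: [0.081, 0.989, 0.122, 0.009]
force: [-0.1, -0.1, -0.1]
finger_gap: 0.679
gripper_force: 51.5
```

Emit:
{"api": "apply_moves", "payload": {"claw": [0.2,0.2,0.69,0.69,0.69], "travel": [[0,0,0],[0,0,0],[0,0,0],[0,0,0],[0,0,0]], "turn": [[0,0,0],[0,0,0],[0,0,0],[0,0,0],[0,0,0]]}}

```text
t: 19.82
tcp_pos: [0.6207, 0.16, 0.0869]
tool_rot: [0.08, 0.989, 0.123, 0.01]
force: [0.3, 0.0, -0.1]
finger_gap: 0.847
gripper_force: 0.1
```

Emit:
{"api": "apply_moves", "payload": {"claw": [0.69,0.69,0.69,0.69,0.69], "travel": [[0,0,-0.02],[0,0,-0.05],[0,0,-0.1],[0,0,-0.1],[0,0,-0.1]], "turn": [[0,0,0],[0,0,0],[0,0,0],[0,0,0],[0,0,0]]}}

```text
t: 20.23
tcp_pos: [0.6193, 0.1404, 0.1668]
tool_rot: [0.08, 0.989, 0.123, 0.013]
force: [-0.4, -0.6, 0.5]
finger_gap: 0.843
gripper_force: 0.0
```

Run:
```python
from h import *
d=snap("side");[print(*x) for x in lids(d)];onboard(d)
plan([(np.array([.65,-.1675,.09]),down(80.9),.69,4)])
```

```text
[280. 200.] [ 0.6394 -0.1706  0.017 ] 0.018 43
board lid [276. 241.] 116 [-203.8  -70.2   10.3]
board lid [299. 246.] 124 [-204.8   -1.5    9.9]
board lid [269. 252.] 131 [-144.7  -69.5   10.3]
board lid [325. 251.] 128 [-204.4   71.9   10. ]
t 20.28 q6 -1.64
{'claw':[0.69,0.69,0.69,0.69,0.69],'travel':[[-0.013,-0.048,0],[-0.025,-0.096,0],[-0.038,-0.145,0],[-0.051,-0.193,0],[-0.063,-0.241,0]],'turn':[[0.01,0,0],[0.02,0,0],[0.029,0,0],[0.039,0,0],[0.049,0,0]]}
{'claw':[0.69,0.69,0.69,0.69,0.69],'travel':[[-0.013,-0.048,0.007],[-0.026,-0.095,0.015],[-0.038,-0.143,0.022],[-0.038,-0.143,0.022],[-0.038,-0.143,0.022]],'turn':[[0.01,0,0],[0.02,0,-0.001],[0.03,0.001,-0.001],[0.03,0.001,-0.001],[0.03,0.001,-0.001]]}
{'claw':[0.69,0.69],'travel':[[0,0,0],[0,0,0]],'turn':[[0,0,0],[0,0,0]]}
--
```

Emit:
{"api": "apply_moves", "payload": {"claw": [0.69,0.69,0.69,0.69,0.69], "travel": [[-0.013,-0.048,0],[-0.025,-0.096,0],[-0.038,-0.145,0],[-0.051,-0.193,0],[-0.063,-0.241,0]], "turn": [[0.01,0,0],[0.02,0,0],[0.029,0,0],[0.039,0,0],[0.049,0,0]]}}

```text
t: 20.7
tcp_pos: [0.6362, -0.0527, 0.1145]
tool_rot: [0.08, 0.996, 0.046, 0.002]
force: [0.3, 0.1, -0.7]
finger_gap: 0.843
gripper_force: 0.0
```

Emit:
{"api": "apply_moves", "payload": {"claw": [0.69,0.69,0.69,0.69,0.69], "travel": [[-0.013,-0.048,0.007],[-0.026,-0.095,0.015],[-0.038,-0.143,0.022],[-0.038,-0.143,0.022],[-0.038,-0.143,0.022]], "turn": [[0.01,0,0],[0.02,0,0],[0.03,0,0],[0.03,0,0],[0.03,0,0]]}}

```text
t: 21.12
tcp_pos: [0.6479, -0.1685, 0.0859]
tool_rot: [0.082, 0.997, 0.0, -0.002]
force: [-0.5, 0.7, -1.3]
finger_gap: 0.846
gripper_force: 0.0
```

Emit:
{"api": "apply_moves", "payload": {"claw": [0.69,0.69,0.69], "travel": [[0,0,0],[0,0,0],[0,0,0]], "turn": [[0,0,0],[0,0,0],[0,0,0]]}}

```text
t: 21.37
tcp_pos: [0.649, -0.1656, 0.0883]
tool_rot: [0.079, 0.997, -0.0, -0.001]
force: [0.1, -0.9, 0.4]
finger_gap: 0.849
gripper_force: 0.0
```

Run:
```python
from h import *
s=manip.sense();print(s['tcp_pos'])
for n in("side","top"):
    d=snap(n);[print(*x) for x in lids(d)];onboard(d)
c=np.array([.65,-.1675,.005])
plan([(c,down(80.9),.69,2,30),(c+[0,0,.145],down(80.9),.2,0),(onb(-114,0,70),TB,.2,3)])
```

```text
[ 0.64895941 -0.16558595  0.08831709]
[277. 201.] [ 0.65   -0.1676  0.017 ] 0.019 106
board lid [276. 241.] 120 [-203.6  -70.5   10.4]
board lid [299. 246.] 121 [-204.4   -1.6   10. ]
board lid [268. 252.] 138 [-144.5  -70.    10.2]
board lid [325. 251.] 129 [-204.4   72.    10.3]
board lid [275. 174.] 39 [-208.7  -83.4    7.6]
t 21.47 q6 -1.83
{'claw':[0.69,0.69,0.69,0.69,0.69],'travel':[[0,-0.001,0.035],[-0.001,-0.001,0.07],[-0.001,-0.002,0.105],[-0.001,-0.002,0.105],[-0.001,-0.002,0.105]],'turn':[[0,0,0],[0,0,0],[0,0,0],[0,0,0],[0,0,0]]}
--
{'claw':[0.2,0.2,0.2,0.2],'travel':[[0,0,-0.045],[0,0,-0.091],[0,0,-0.136],[0,0,-0.182]],'turn':[[0,0,0],[0,0,0],[0,0,0],[0,0,0]]}
--
{'claw':[0.2,0.2,0.2,0.2,0.2],'travel':[[0.021,0.042,-0.001],[0.042,0.083,-0.001],[0.064,0.125,-0.002],[0.085,0.167,-0.003],[0.106,0.208,-0.004]],'turn':[[-0.009,0,0],[-0.017,0,0],[-0.026,0,0],[-0.035,0,0],[-0.043,0,0]]}
{'claw':[0.2,0.2,0.2,0.2,0.2],'travel':[[0.021,0.042,0.005],[0.042,0.083,0.01],[0.063,0.125,0.015],[0.085,0.166,0.02],[0.085,0.166,0.02]],'turn':[[-0.009,0,0],[-0.018,0,0],[-0.027,0,0],[-0.035,0,0],[-0.035,0,0]]}
{'claw':[0.2,0.2],'travel':[[0,0,0],[0,0,0]],'turn':[[0,0,0],[0,0,0]]}
--
```

Emit:
{"api": "apply_moves", "payload": {"claw": [0.69,0.69,0.69,0.69,0.69], "travel": [[0,-0.001,0.035],[-0.001,-0.001,0.07],[-0.001,-0.002,0.105],[-0.001,-0.002,0.105],[-0.001,-0.002,0.105]], "turn": [[0,0,0],[0,0,0],[0,0,0],[0,0,0],[0,0,0]]}}

```text
t: 21.88
tcp_pos: [0.6484, -0.168, 0.0031]
tool_rot: [0.08, 0.997, -0.0, -0.002]
force: [-0.2, -0.4, 0.3]
finger_gap: 0.844
gripper_force: 0.0
```

Emit:
{"api": "apply_moves", "payload": {"claw": [0.2,0.2,0.2,0.2,0.2], "travel": [[0,0,0],[0,0,0],[0,0,0],[0,0,0],[0,0,0]], "turn": [[0,0,0],[0,0,0],[0,0,0],[0,0,0],[0,0,0]]}}

```text
t: 22.3
tcp_pos: [0.6509, -0.1696, 0.0062]
tool_rot: [0.08, 0.997, -0.001, 0.001]
force: [0.1, 0.3, 5.5]
finger_gap: 0.677
gripper_force: 43.3
```

Emit:
{"api": "apply_moves", "payload": {"claw": [0.2,0.2,0.2,0.2], "travel": [[0,0,-0.045],[0,0,-0.091],[0,0,-0.136],[0,0,-0.182]], "turn": [[0,0,0],[0,0,0],[0,0,0],[0,0,0]]}}

```text
t: 22.63
tcp_pos: [0.6492, -0.1688, 0.1512]
tool_rot: [0.08, 0.997, -0.001, -0.001]
force: [1.3, 0.1, 0.4]
finger_gap: 0.675
gripper_force: 43.2
```

Emit:
{"api": "apply_moves", "payload": {"claw": [0.2,0.2,0.2,0.2,0.2], "travel": [[0.021,0.042,-0.001],[0.042,0.083,-0.001],[0.064,0.125,-0.002],[0.085,0.167,-0.003],[0.106,0.208,-0.004]], "turn": [[-0.009,0,0],[-0.017,0,0],[-0.026,0,0],[-0.035,0,0],[-0.043,0,0]]}}

```text
t: 23.05
tcp_pos: [0.5918, 0.0102, 0.1534]
tool_rot: [0.08, 0.994, 0.067, 0.005]
force: [-0.1, 0.9, -0.4]
finger_gap: 0.672
gripper_force: 43.2
```

Emit:
{"api": "apply_moves", "payload": {"claw": [0.2,0.2,0.2,0.2,0.2], "travel": [[0.021,0.042,0.005],[0.042,0.083,0.01],[0.063,0.125,0.015],[0.085,0.166,0.02],[0.085,0.166,0.02]], "turn": [[-0.009,0,0],[-0.018,0,0],[-0.027,0,0],[-0.035,0,0],[-0.035,0,0]]}}

```text
t: 23.47
tcp_pos: [0.542, 0.1567, 0.1548]
tool_rot: [0.077, 0.989, 0.122, 0.006]
force: [0.0, -1.1, -0.5]
finger_gap: 0.673
gripper_force: 43.2
```

Emit:
{"api": "apply_moves", "payload": {"claw": [0.2,0.2,0.2,0.2,0.2], "travel": [[0,0,0],[0,0,0],[0,0,0],[0,0,0],[0,0,0]], "turn": [[0,0,0],[0,0,0],[0,0,0],[0,0,0],[0,0,0]]}}

```text
t: 23.88
tcp_pos: [0.5477, 0.1507, 0.1548]
tool_rot: [0.08, 0.989, 0.121, 0.01]
force: [-0.0, -0.2, -1.1]
finger_gap: 0.675
gripper_force: 43.2
```

```bash
python3 -c "
from h import *
held(-114,0)"
```

```text
[0.54768894 0.15070418 0.15482791] b [-116.2   -1.2   70. ] 0.6754205064236621 [-0.  -0.2 -1.1]
board lid [295. 240.] 68 [-117.5    9.3   82.3]
board lid [274. 241.] 89 [-202.7  -75.7   10. ]
board lid [303. 247.] 52 [-199.3   11.2   13.3]
board lid [268. 252.] 135 [-144.4  -70.4   10.1]
board lid [325. 251.] 128 [-204.4   71.8   10.1]
t 23.93 q6 -1.67
{'claw':[0.2,0.2,0.2,0.2,0.2],'travel':[[0,0.001,0.023],[0.001,0.001,0.046],[0.001,0.002,0.068],[0.001,0.003,0.091],[0.001,0.003,0.091]],'turn':[[0,0,0],[0,0,-0.001],[0,0,-0.001],[0,0,-0.001],[0,0,-0.001]]}
--
```

Emit:
{"api": "apply_moves", "payload": {"claw": [0.2,0.2,0.2,0.2,0.2], "travel": [[0,0.001,0.023],[0.001,0.001,0.046],[0.001,0.002,0.068],[0.001,0.003,0.086],[0.001,0.003,0.089]], "turn": [[0,0,0],[0,0,0],[0,0,0],[0,0,0],[0,0,0]]}}

```text
t: 24.35
tcp_pos: [0.5481, 0.1711, 0.0841]
tool_rot: [0.08, 0.989, 0.121, 0.007]
force: [-0.6, 0.0, -0.2]
finger_gap: 0.676
gripper_force: 50.1
```

Emit:
{"api": "apply_moves", "payload": {"claw": [0.2,0.2,0.69,0.69,0.69], "travel": [[0,0,0],[0,0,0],[0,0,0],[0,0,0],[0,0,0]], "turn": [[0,0,0],[0,0,0],[0,0,0],[0,0,0],[0,0,0]]}}

```text
t: 24.77
tcp_pos: [0.5498, 0.1709, 0.0872]
tool_rot: [0.08, 0.989, 0.121, 0.01]
force: [0.2, -0.8, 0.1]
finger_gap: 0.847
gripper_force: 0.1
```

Emit:
{"api": "apply_moves", "payload": {"claw": [0.69,0.69,0.69,0.69,0.69], "travel": [[0,0,-0.02],[0,0,-0.05],[0,0,-0.1],[0,0,-0.1],[0,0,-0.1]], "turn": [[0,0,0],[0,0,0],[0,0,0],[0,0,0],[0,0,0]]}}

```text
t: 25.18
tcp_pos: [0.5481, 0.1516, 0.1667]
tool_rot: [0.08, 0.989, 0.121, 0.013]
force: [-0.4, 0.4, 0.6]
finger_gap: 0.844
gripper_force: 0.0
```

Run:
```python
from h import *
d=snap("side");[print(*x) for x in lids(d)];onboard(d)
h=onb(-279,0,0);print(h)
plan([(h+[0,0,.1],down(80.9),-.35,4)])
```

```text
board lid [274. 241.] 97 [-203.   -74.1   10.1]
board lid [300. 246.] 119 [-204.4   -0.9   10.1]
board lid [268. 252.] 134 [-144.5  -70.6   10.1]
board lid [325. 251.] 127 [-204.4   71.9    9.9]
board lid [293. 257.] 138 [-1.448e+02 -1.000e-01  1.010e+01]
[0.52418463 0.01159473 0.04750379]
t 25.23 q6 -1.66
{'claw':[-0.35,-0.35,-0.35,-0.35,-0.35],'travel':[[0,-0.044,-0.005],[0,-0.089,-0.011],[0,-0.133,-0.016],[0,-0.178,-0.022],[0,-0.178,-0.022]],'turn':[[0.019,0,0],[0.039,0,0],[0.058,0,0],[0.078,0.001,-0.001],[0.078,0.001,-0.001]]}
{'claw':[-0.35,-0.35,-0.35],'travel':[[0,0,0],[0,0,0],[0,0,0]],'turn':[[0,0,0],[0,0,0],[0,0,0]]}
--
```

All five lids lie in the channel. Now the handle.

Emit:
{"api": "apply_moves", "payload": {"claw": [-0.35,-0.35,-0.35,-0.35,-0.35], "travel": [[0,-0.044,-0.005],[0,-0.089,-0.011],[0,-0.133,-0.016],[0,-0.178,-0.022],[0,-0.178,-0.022]], "turn": [[0.019,0,0],[0.039,0,0],[0.058,0,0],[0.078,0,0],[0.078,0,0]]}}

```text
t: 25.65
tcp_pos: [0.5216, 0.0087, 0.1448]
tool_rot: [0.081, 0.997, -0.002, -0.003]
force: [0.2, 0.2, -0.4]
finger_gap: 0.326
gripper_force: 0.0
```

Emit:
{"api": "apply_moves", "payload": {"claw": [-0.35,-0.35,-0.35,-0.35], "travel": [[0,0,0],[0,0,0],[0,0,0],[0,0,0]], "turn": [[0,0,0],[0,0,0],[0,0,0],[0,0,0]]}}

```text
t: 25.98
tcp_pos: [0.5233, 0.0124, 0.1465]
tool_rot: [0.08, 0.997, -0.0, -0.001]
force: [0.6, 0.1, 0.8]
finger_gap: 0.325
gripper_force: 0.0
```

Run:
```python
from h import *
s=manip.sense();print(s['tcp_pos'],s['finger_gap'])
d=snap("side");W=cloud(d);bl=masks(d)[1]
for c,p,a in blobs(bl,W,((.4,.65),(-.03,.045)),(.035,.075),15): print(c,a,p.mean(0),np.percentile(p,[2,98],axis=0).round(4))
cv2.imwrite("pics/h1.png",cv2.resize(d["pixels"][190:290,230:360,::-1],None,fx=4,fy=4,interpolation=3))
h=onb(-278.5,0,0)
plan([(h+[0,0,-.015],down(80.9),-.35,2,25)])
```

```text
[0.52334785 0.01241243 0.14647607] 0.32491743074879925
[306.80208333 235.08333333] 96 [0.52526897 0.01517906 0.05369269] [[0.479  0.004  0.0494]
 [0.5716 0.0288 0.0582]]
t 26.03 q6 -1.6
{'claw':[-0.35,-0.35,-0.35,-0.35,-0.35],'travel':[[0,0,0.028],[0,0,0.057],[-0.001,0,0.085],[-0.001,0,0.114],[-0.001,0,0.142]],'turn':[[0,0,0],[0,0,0],[0,0,0],[0,0,0],[0,0,0]]}
{'claw':[-0.35,-0.35],'travel':[[0,0,0],[0,0,0]],'turn':[[0,0,0],[0,0,0]]}
--
```

View pics/h1.png

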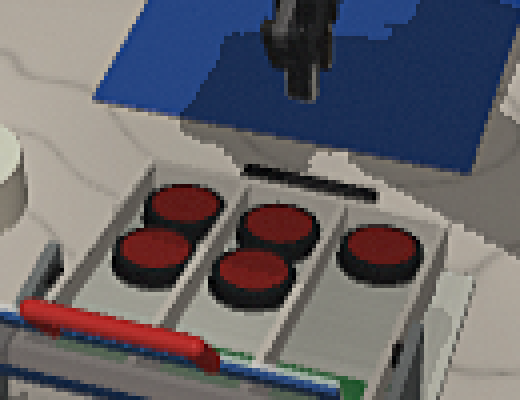

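All five lids flat in the lanes (2/2/1), handle free at crop (310,182), gripper above it.

Emit:
{"api": "apply_moves", "payload": {"claw": [-0.35,-0.35,-0.35,-0.35,-0.35], "travel": [[0,0,0.028],[0,0,0.057],[0,0,0.085],[0,0,0.114],[0,0,0.14]], "turn": [[0,0,0],[0,0,0],[0,0,0],[0,0,0],[0,0,0]]}}

```text
t: 26.45
tcp_pos: [0.5234, 0.0119, 0.0337]
tool_rot: [0.08, 0.997, -0.001, -0.0]
force: [0.1, -0.2, 0.4]
finger_gap: 0.327
gripper_force: 0.0
```

Emit:
{"api": "apply_moves", "payload": {"claw": [-0.35,-0.35,-0.9,-0.9,-0.9], "travel": [[0,0,0],[0,0,0],[0,0,0],[0,0,0],[0,0,0]], "turn": [[0,0,0],[0,0,0],[0,0,0],[0,0,0],[0,0,0]], "newtons": 30}}

```text
t: 26.87
tcp_pos: [0.5236, 0.0131, 0.0349]
tool_rot: [0.081, 0.997, 0.0, -0.0]
force: [1.6, 6.4, -3.2]
finger_gap: 0.122
gripper_force: 29.7
```

Emit:
{"api": "apply_moves", "payload": {"claw": [-0.9,-0.9,-0.9], "travel": [[0,0,0],[0,0,0],[0,0,0]], "turn": [[0,0,0],[0,0,0],[0,0,0]]}}

```text
t: 27.12
tcp_pos: [0.5236, 0.0131, 0.0349]
tool_rot: [0.08, 0.997, 0.0, -0.0]
force: [2.5, 6.0, -3.1]
finger_gap: 0.123
gripper_force: 29.7
```

Run:
```python
from h import *
s=manip.sense();print(s['tcp_pos'],s['finger_gap'],s['gripper_force'],s['force'])
a0=np.radians(-14)
th=np.linspace(0,.66,31);dy=.277*(np.cos(a0)-np.cos(a0+th));dz=.277*(np.sin(a0+th)-np.sin(a0))
for k in range(0,30,5):
    print([[0,round((dy[i]-dy[k])/.8,3),-round((dz[i]-dz[k])/.8,3)] for i in range(k+1,k+6)])
```

```text
[0.52361288 0.01308653 0.03488092] 0.12255151488838992 29.70759093761444 [ 2.50107433  6.02670773 -3.08419404]
[[0, np.float64(-0.002), np.float64(-0.007)], [0, np.float64(-0.003), np.float64(-0.015)], [0, np.float64(-0.005), np.float64(-0.022)], [0, np.float64(-0.006), np.float64(-0.03)], [0, np.float64(-0.007), np.float64(-0.037)]]
[[0, np.float64(-0.001), np.float64(-0.008)], [0, np.float64(-0.002), np.float64(-0.015)], [0, np.float64(-0.002), np.float64(-0.023)], [0, np.float64(-0.003), np.float64(-0.03)], [0, np.float64(-0.003), np.float64(-0.038)]]
[[0, np.float64(-0.0), np.float64(-0.008)], [0, np.float64(-0.0), np.float64(-0.015)], [0, np.float64(0.0), np.float64(-0.023)], [0, np.float64(0.001), np.float64(-0.03)], [0, np.float64(0.001), np.float64(-0.038)]]
[[0, np.float64(0.001), np.float64(-0.008)], [0, np.float64(0.002), np.float64(-0.015)], [0, np.float64(0.003), np.float64(-0.023)], [0, np.float64(0.004), np.float64(-0.03)], [0, np.float64(0.005), np.float64(-0.038)]]
[[0, np.float64(0.002), np.float64(-0.007)], [0, np.float64(0.003), np.float64(-0.015)], [0, np.float64(0.005), np.float64(-0.022)], [0, np.float64(0.007), np.float64(-0.03)], [0, np.float64(0.009), np.float64(-0.037)]]
[[0, np.float64(0.002), np.float64(-0.007)], [0, np.float64(0.005), np.float64(-0.014)], [0, np.float64(0.008), np.float64(-0.022)], [0, np.float64(0.01), np.float64(-0.029)], [0, np.float64(0.013), np.float64(-0.036)]]
```

Emit:
{"api": "apply_moves", "payload": {"claw": [-0.9,-0.9,-0.9,-0.9,-0.9], "travel": [[0,0.0,-0.007],[0,-0.001,-0.015],[0,-0.003,-0.022],[0,-0.004,-0.03],[0,-0.005,-0.037]], "turn": [[0,0,0],[0,0,0],[0,0,0],[0,0,0],[0,0,0]]}}

```text
t: 27.53
tcp_pos: [0.5227, 0.0074, 0.065]
tool_rot: [0.08, 0.997, -0.001, -0.0]
force: [2.5, 0.7, -6.8]
finger_gap: 0.123
gripper_force: 29.3
```

Emit:
{"api": "apply_moves", "payload": {"claw": [-0.9,-0.9,-0.9,-0.9,-0.9], "travel": [[0,-0.001,-0.008],[0,-0.002,-0.015],[0,-0.002,-0.023],[0,-0.003,-0.03],[0,-0.003,-0.038]], "turn": [[0,0,0],[0,0,0],[0,0,0],[0,0,0],[0,0,0]]}}

```text
t: 27.95
tcp_pos: [0.5223, 0.0051, 0.0953]
tool_rot: [0.08, 0.997, -0.001, -0.001]
force: [1.9, 0.1, -7.8]
finger_gap: 0.122
gripper_force: 29.2
```

Emit:
{"api": "apply_moves", "payload": {"claw": [-0.9,-0.9,-0.9,-0.9,-0.9], "travel": [[0,0,-0.008],[0,0,-0.015],[0,0,-0.023],[0,0.001,-0.03],[0,0.001,-0.038]], "turn": [[0,0,0],[0,0,0],[0,0,0],[0,0,0],[0,0,0]]}}

```text
t: 28.37
tcp_pos: [0.5224, 0.0058, 0.1256]
tool_rot: [0.08, 0.997, -0.001, -0.001]
force: [2.1, 0.5, -7.5]
finger_gap: 0.124
gripper_force: 29.2
```

Emit:
{"api": "apply_moves", "payload": {"claw": [-0.9,-0.9,-0.9,-0.9,-0.9], "travel": [[0,0.001,-0.008],[0,0.002,-0.015],[0,0.003,-0.023],[0,0.004,-0.03],[0,0.005,-0.038]], "turn": [[0,0,0],[0,0,0],[0,0,0],[0,0,0],[0,0,0]]}}

```text
t: 28.78
tcp_pos: [0.523, 0.0098, 0.156]
tool_rot: [0.08, 0.997, -0.001, -0.001]
force: [2.0, -1.5, -6.6]
finger_gap: 0.127
gripper_force: 29.2
```

Emit:
{"api": "apply_moves", "payload": {"claw": [-0.9,-0.9,-0.9,-0.9,-0.9], "travel": [[0,0.002,-0.007],[0,0.003,-0.015],[0,0.005,-0.022],[0,0.007,-0.03],[0,0.009,-0.037]], "turn": [[0,0,0],[0,0,0],[0,0,0],[0,0,0],[0,0,0]]}}

```text
t: 29.2
tcp_pos: [0.5242, 0.017, 0.1858]
tool_rot: [0.08, 0.997, -0.001, -0.001]
force: [0.5, -4.6, -5.1]
finger_gap: 0.124
gripper_force: 29.4
```

Run:
```python
from h import *
s=manip.sense();print(s['tcp_pos'],s['finger_gap'],s['gripper_force'],s['force'])
d=snap("side");cv2.imwrite("pics/l1.png",cv2.resize(d["pixels"][130:330,200:400,::-1],None,fx=3,fy=3,interpolation=3))
```

```text
[0.52419501 0.01698918 0.18581472] 0.12414439281896635 29.386560916900635 [ 0.48362526 -4.60372841 -5.11398877]
```

View pics/l1.png

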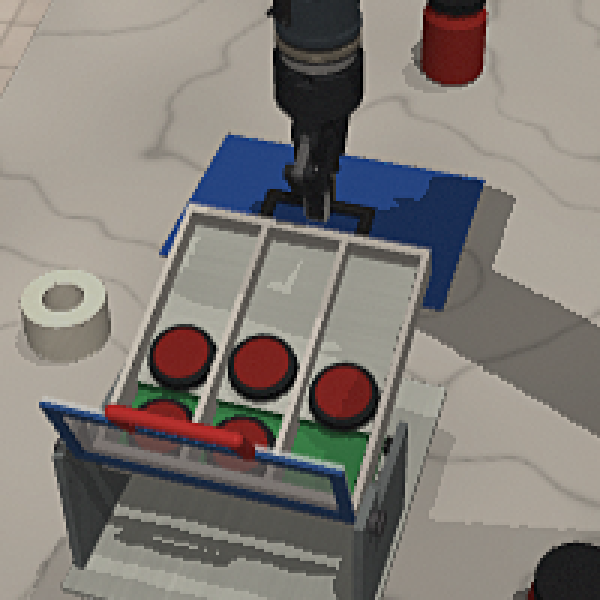

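Board lifted ~0.55 rad, lids sliding into the pockets. Continue up and hold.

Emit:
{"api": "apply_moves", "payload": {"claw": [-0.9,-0.9,-0.9,-0.9,-0.9], "travel": [[0,0.001,-0.007],[0,0.003,-0.014],[0,0.005,-0.022],[0,0.007,-0.029],[0,0.01,-0.035]], "turn": [[0,0,0],[0,0,0],[0,0,0],[0,0,0],[0,0,0]]}}

```text
t: 29.67
tcp_pos: [0.5257, 0.0266, 0.2134]
tool_rot: [0.08, 0.997, 0.001, -0.001]
force: [2.6, 2.2, -7.9]
finger_gap: 0.123
gripper_force: 29.3
```

Emit:
{"api": "apply_moves", "payload": {"claw": [-0.9,-0.9,-0.9,-0.9,-0.9], "travel": [[0,0,0],[0,0,0],[0,0,0],[0,0,0],[0,0,0]], "turn": [[0,0,0],[0,0,0],[0,0,0],[0,0,0],[0,0,0]]}}

```text
t: 30.08
tcp_pos: [0.5257, 0.0262, 0.2127]
tool_rot: [0.08, 0.997, 0.0, -0.001]
force: [2.5, 5.2, -7.0]
finger_gap: 0.126
gripper_force: 29.3
```

Run:
```python
from h import *
s=manip.sense();print(s['tcp_pos'],s['finger_gap'],s['gripper_force'],s['force'])
d=snap("side");a=cv2.resize(d["pixels"][200:330,210:350,::-1],(400,371),interpolation=3)
d=snap("top");b=cv2.resize(d["pixels"][130:260,150:290,::-1],(400,371),interpolation=3)
cv2.imwrite("pics/l2.png",cv2.hconcat([a,b]))
```

```text
[0.52565736 0.02623256 0.21271735] 0.12591349315762662 29.27429437637329 [ 2.45065404  5.17916146 -7.00676032]
```

View pics/l2.png

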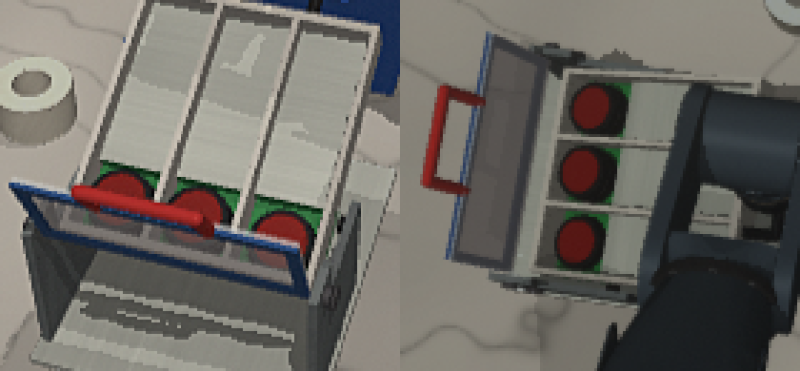

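Three pockets hold lids, excess on top. Lower gently along the reverse arc.

Emit:
{"api": "apply_moves", "payload": {"claw": [-0.9,-0.9,-0.9,-0.9,-0.9], "travel": [[0,-0.002,0.006],[0,-0.004,0.013],[0,-0.006,0.02],[0,-0.008,0.028],[0,-0.01,0.035]], "turn": [[0,0,0],[0,0,0],[0,0,0],[0,0,0],[0,0,0]]}}

```text
t: 30.6
tcp_pos: [0.5241, 0.0164, 0.1845]
tool_rot: [0.08, 0.997, -0.001, -0.001]
force: [0.6, 0.1, -3.4]
finger_gap: 0.13
gripper_force: 29.6
```

Emit:
{"api": "apply_moves", "payload": {"claw": [-0.9,-0.9,-0.9,-0.9,-0.9], "travel": [[0,-0.002,0.007],[0,-0.004,0.015],[0,-0.006,0.022],[0,-0.008,0.03],[0,-0.009,0.037]], "turn": [[0,0,0],[0,0,0],[0,0,0],[0,0,0],[0,0,0]]}}

```text
t: 31.02
tcp_pos: [0.5229, 0.0093, 0.1548]
tool_rot: [0.08, 0.997, -0.001, -0.001]
force: [-1.4, -2.0, -1.9]
finger_gap: 0.122
gripper_force: 29.3
```

Emit:
{"api": "apply_moves", "payload": {"claw": [-0.9,-0.9,-0.9,-0.9,-0.9], "travel": [[0,-0.001,0.008],[0,-0.002,0.015],[0,-0.003,0.023],[0,-0.004,0.03],[0,-0.005,0.038]], "turn": [[0,0,0],[0,0,0],[0,0,0],[0,0,0],[0,0,0]]}}

```text
t: 31.43
tcp_pos: [0.5224, 0.0057, 0.1245]
tool_rot: [0.08, 0.997, -0.001, -0.001]
force: [-1.0, -3.3, -3.6]
finger_gap: 0.119
gripper_force: 29.5
```

Emit:
{"api": "apply_moves", "payload": {"claw": [-0.9,-0.9,-0.9,-0.9,-0.9], "travel": [[0,0,0.008],[0,0,0.015],[0,-0.001,0.023],[0,-0.001,0.03],[0,-0.001,0.038]], "turn": [[0,0,0],[0,0,0],[0,0,0],[0,0,0],[0,0,0]]}}

```text
t: 31.85
tcp_pos: [0.5224, 0.0054, 0.0941]
tool_rot: [0.08, 0.997, -0.0, -0.001]
force: [-1.6, -1.4, -3.5]
finger_gap: 0.124
gripper_force: 29.5
```

Emit:
{"api": "apply_moves", "payload": {"claw": [-0.9,-0.9,-0.9,-0.9,-0.9], "travel": [[0,0,0.008],[0,0.001,0.015],[0,0.001,0.022],[0,0.002,0.029],[0,0.003,0.036]], "turn": [[0,0,0],[0,0,0],[0,0,0],[0,0,0],[0,0,0]]}}

```text
t: 32.27
tcp_pos: [0.5229, 0.0082, 0.0654]
tool_rot: [0.08, 0.997, -0.0, -0.0]
force: [0.2, 3.0, -2.9]
finger_gap: 0.123
gripper_force: 29.4
```

Emit:
{"api": "apply_moves", "payload": {"claw": [-0.9,-0.9,-0.9,-0.9,-0.9], "travel": [[0,0.001,0.005],[0,0.002,0.01],[0,0.003,0.015],[0,0.004,0.02],[0,0.004,0.024]], "turn": [[0,0,0],[0,0,0],[0,0,0],[0,0,0],[0,0,0]]}}

```text
t: 32.68
tcp_pos: [0.5234, 0.0117, 0.0464]
tool_rot: [0.081, 0.997, 0.0, -0.0]
force: [1.7, 9.5, -0.9]
finger_gap: 0.126
gripper_force: 29.4
```

Emit:
{"api": "apply_moves", "payload": {"claw": [-0.9,-0.9,-0.9,-0.9,-0.9], "travel": [[0,0.0,0.003],[0,0.001,0.006],[0,0.001,0.009],[0,0.002,0.012],[0,0.002,0.014]], "turn": [[0,0,0],[0,0,0],[0,0,0],[0,0,0],[0,0,0]]}}

```text
t: 33.1
tcp_pos: [0.5238, 0.013, 0.0401]
tool_rot: [0.08, 0.997, -0.001, 0.0]
force: [-10.4, 8.8, 52.1]
finger_gap: 0.127
gripper_force: 34.5
```

Emit:
{"api": "apply_moves", "payload": {"claw": [-0.9,-0.9,-0.9,-0.9,-0.9], "travel": [[0,0,0.001],[0,0,0.001],[0,0,0.001],[0,0,0.001],[0,0,0.001]], "turn": [[0,0,0],[0,0,0],[0,0,0],[0,0,0],[0,0,0]]}}

```text
t: 33.52
tcp_pos: [0.5238, 0.013, 0.0402]
tool_rot: [0.08, 0.997, -0.001, 0.001]
force: [-7.8, 7.7, 41.4]
finger_gap: 0.122
gripper_force: 33.7
```

Run:
```python
from h import *
s=manip.sense();print(s['tcp_pos'],s['finger_gap'],s['gripper_force'],s['force'])
d=snap("side");onboard(d)
```

```text
[0.52378695 0.01301894 0.04021383] 0.12205345384313522 33.70302379131317 [-7.7788544   7.74622783 41.43186913]
board lid [276. 241.] 118 [-204.1  -71.4   10. ]
board lid [299. 246.] 119 [-203.5   -1.9   10.1]
```

Board is fully down (pushed a bit past); release and withdraw.

Emit:
{"api": "apply_moves", "payload": {"claw": [-0.9,-0.9,-0.35,-0.35,-0.35], "travel": [[0,0,-0.006],[0,0,-0.006],[0,0,-0.006],[0,0,-0.006],[0,0,-0.006]], "turn": [[0,0,0],[0,0,0],[0,0,0],[0,0,0],[0,0,0]]}}

```text
t: 33.98
tcp_pos: [0.5242, 0.0114, 0.0396]
tool_rot: [0.08, 0.997, -0.001, 0.0]
force: [0.2, 0.4, -0.6]
finger_gap: 0.326
gripper_force: 0.0
```

Emit:
{"api": "apply_moves", "payload": {"claw": [-0.35,-0.35,-0.35,-0.35,-0.35], "travel": [[0,0,-0.03],[0,0,-0.06],[0,0,-0.1],[0,0,-0.15],[0,0,-0.2]], "turn": [[0,0,0],[0,0,0],[0,0,0],[0,0,0],[0,0,0]]}}

```text
t: 34.4
tcp_pos: [0.5231, 0.0117, 0.2004]
tool_rot: [0.08, 0.997, -0.001, -0.002]
force: [0.1, 0.3, 1.2]
finger_gap: 0.324
gripper_force: 0.0
```

Emit:
{"api": "apply_moves", "payload": {"claw": [-0.35,-0.35,-0.35,-0.35,-0.35], "travel": [[0,0,-0.04],[0,0,-0.09],[0,0,-0.14],[0,0,-0.18],[0,0,-0.2]], "turn": [[0,0,0],[0,0,0],[0,0,0],[0,0,0],[0,0,0]]}}

```text
t: 34.82
tcp_pos: [0.5257, 0.0115, 0.3645]
tool_rot: [0.08, 0.997, -0.002, 0.004]
force: [1.2, 0.3, -0.1]
finger_gap: 0.326
gripper_force: 0.0
```

Run:
```python
from h import *
s=manip.sense();print(s['tcp_pos'],s['force'].round(1))
d=snap("side");a=cv2.resize(d["pixels"][200:330,200:360,::-1],(400,325),interpolation=3);onboard(d)
for dd in(d,None):
    dd=dd or snap("top");W=cloud(dd);B=(W-BP)@BR
    m=(abs(B[...,1])<.02)&(B[...,0]>-.16)&(B[...,0]<-.1)&(abs(B[...,2])<.03);print('deck z',np.median(B[m][:,2]))
    q=[(c,p) for c,p,_ in blobs(masks(dd)[0],W,((.45,.72),(.3,.45)),(.2,.35),40)]
    for c,p in q:
        e=p-p.mean(0);ax=np.linalg.svd(e,full_matrices=False)[2][0];print('flap handle',c,p.mean(0).round(4),ax.round(3),np.percentile(p,[2,98],axis=0).round(4))
onboard(dd)
b=cv2.resize(dd["pixels"][130:260,140:300,::-1],(400,325),interpolation=3)
cv2.imwrite("pics/f1.png",cv2.hconcat([a,b]))
```

```text
[0.52574599 0.0115308  0.36449072] [ 1.2  0.3 -0.1]
board lid [276. 241.] 114 [-204.3  -71.5   10.3]
board lid [299. 246.] 118 [-203.9   -1.9   10.2]
deck z -0.004128599471508685
flap handle [259.43708609 272.50331126] [0.5747 0.3579 0.2758] [-0.991  0.115 -0.073] [[0.5277 0.3377 0.2404]
 [0.6252 0.3691 0.2835]]
deck z -0.0063086602346425075
flap handle [165.    178.032] [0.5761 0.3491 0.2695] [-0.987  0.161  0.006] [[0.5266 0.3232 0.2378]
 [0.6245 0.364  0.2824]]
board lid [222. 170.] 171 [-45.7 -68.2  -6.3]
board lid [218. 192.] 176 [-46.    0.9  -7.1]
board lid [269. 200.] 153 [-205.1    0.8    8. ]
board lid [214. 215.] 181 [-45.5  73.8  -6.6]
```

View pics/f1.png

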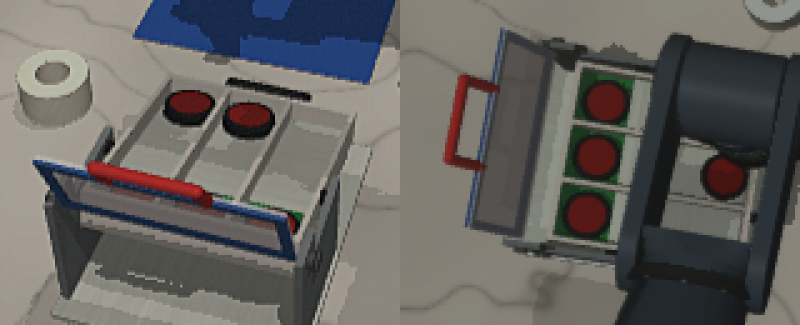

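Pockets each hold a lid, excess back in the channel lanes 0 and 1; flap handle bar near (0.575, 0.359, 0.276). Go above it.

Run:
```python
from h import *
# refine bar centre: ray of bar pixels' centreline (side and top) : restrict to upper points
for n in("side","top"):
    d=snap(n);W=cloud(d);p=[p for c,p,a in blobs(masks(d)[0],W,((.45,.72),(.3,.45)),(.2,.35),40)][0]
    hh=np.array([np.cos(np.radians(80.9)),np.sin(np.radians(80.9)),0]);u=(p-[.567,.2789,0])@hh
    y=(p-[.567,.2789,0])@BR[:,1]
    c=abs(y)<.03
    print(n,'bar h',np.percentile(u[c],[5,50,95]).round(4),'z',np.percentile(p[c][:,2],[5,50,95]).round(4),'y ends',np.percentile(y,[1,99]).round(4))
plan([(np.array([.5755,.357,.36]),down(80.9),-.3,4)])
```

```text
side bar h [0.0755 0.0816 0.0849] z [0.2755 0.28   0.2828] y ends [-0.0472  0.0509]
top bar h [0.0717 0.0765 0.0825] z [0.2724 0.2774 0.2832] y ends [-0.0476  0.0518]
t 35.02 q6 -1.6
{'claw':[-0.3,-0.3,-0.3,-0.3,-0.3],'travel':[[0.001,0.048,0],[0.001,0.097,-0.001],[0.002,0.145,-0.001],[0.002,0.194,-0.001],[0.003,0.242,-0.001]],'turn':[[0,0,0],[0,0,0],[0,0,0],[0,0,0],[0,0,0]]}
{'claw':[-0.3,-0.3,-0.3,-0.3,-0.3],'travel':[[0,0.049,-0.001],[0.001,0.097,-0.001],[0.001,0.145,-0.001],[0.002,0.194,-0.001],[0.002,0.194,-0.001]],'turn':[[0,0,0],[-0.001,0,-0.001],[-0.001,0,-0.001],[-0.001,-0.001,-0.001],[-0.001,-0.001,-0.001]]}
{'claw':[-0.3,-0.3,-0.3],'travel':[[0,0,0],[0,0,0],[0,0,0]],'turn':[[0,0,0],[0,0,0],[0,0,0]]}
--
```

Emit:
{"api": "apply_moves", "payload": {"claw": [-0.3,-0.3,-0.3,-0.3,-0.3], "travel": [[0.001,0.048,0],[0.001,0.097,-0.001],[0.001,0.145,-0.001],[0.001,0.194,-0.001],[0.001,0.242,-0.001]], "turn": [[0,0,0],[0,0,0],[0,0,0],[0,0,0],[0,0,0]]}}

```text
t: 35.43
tcp_pos: [0.5531, 0.205, 0.357]
tool_rot: [0.081, 0.997, -0.002, -0.003]
force: [0.2, -0.4, 0.4]
finger_gap: 0.351
gripper_force: 0.0
```

Emit:
{"api": "apply_moves", "payload": {"claw": [-0.3,-0.3,-0.3,-0.3,-0.3], "travel": [[0,0.049,-0.001],[0.001,0.097,-0.001],[0.001,0.145,-0.001],[0.001,0.194,-0.001],[0.001,0.194,-0.001]], "turn": [[0,0,0],[0,0,0],[0,0,0],[0,0,0],[0,0,0]]}}

```text
t: 35.85
tcp_pos: [0.5771, 0.3635, 0.356]
tool_rot: [0.077, 0.997, -0.0, -0.003]
force: [0.3, -0.4, -0.5]
finger_gap: 0.349
gripper_force: 0.0
```

Emit:
{"api": "apply_moves", "payload": {"claw": [-0.3,-0.3,-0.3,-0.3,-0.3], "travel": [[0,0,0],[0,0,0],[0,0,0],[0,0,0],[0,0,0]], "turn": [[0,0,0],[0,0,0],[0,0,0],[0,0,0],[0,0,0]]}}

```text
t: 36.27
tcp_pos: [0.5782, 0.3557, 0.3607]
tool_rot: [0.081, 0.997, -0.001, -0.001]
force: [-0.2, 0.6, -0.5]
finger_gap: 0.345
gripper_force: 0.0
```

Run:
```python
from h import *
s=manip.sense();print(s['tcp_pos'],s['finger_gap'],s['q'].round(2))
plan([(np.array([.5775,.356,.262]),down(80.9),-.3,2,25)])
F=np.array([25.2,0,22.5])/1e3
ph=np.linspace(2.15,0.0,51)
def hp(f):
    xf=np.array([np.cos(f),0,-np.sin(f)]);zf=np.array([np.sin(f),0,np.cos(f)])
    return BP+BR@(F-.145*xf+.012*zf)
H=np.array([hp(f) for f in ph]);hh=np.array([np.cos(np.radians(80.9)),np.sin(np.radians(80.9)),0])
for k in range(0,50,5):
    print(round(float(ph[k+5]),2),H[k+5].round(4),[[0,round(float((H[i]-H[k])@hh/.8),3),round(float((H[k]-H[i])[2]/.8),3)] for i in range(k+1,k+6)])
```

```text
[0.5781704  0.35567526 0.36066568] 0.3449510970368895 [ 0.39  0.5   1.11 -0.    1.53 -1.02]
t 36.27 q6 -1.02
{'claw':[-0.3,-0.3,-0.3,-0.3,-0.3],'travel':[[0,0,0.031],[0,0,0.062],[0.001,0,0.092],[0.001,0,0.123],[0.001,0,0.123]],'turn':[[0,0,0],[0,0,-0.001],[0,0,-0.001],[-0.001,0,-0.001],[-0.001,0,-0.001]]}
{'claw':[-0.3],'travel':[[0,0,0]],'turn':[[0,0,0]]}
--
1.94 [0.5746 0.3266 0.2855] [[0, -0.007, -0.003], [0, -0.015, -0.006], [0, -0.022, -0.008], [0, -0.03, -0.01], [0, -0.037, -0.012]]
1.72 [0.5697 0.2959 0.2884] [[0, -0.008, -0.001], [0, -0.015, -0.002], [0, -0.023, -0.003], [0, -0.031, -0.004], [0, -0.039, -0.004]]
1.5 [0.5648 0.2653 0.2847] [[0, -0.008, 0.0], [0, -0.016, 0.001], [0, -0.023, 0.002], [0, -0.031, 0.003], [0, -0.039, 0.005]]
1.29 [0.5602 0.2361 0.2744] [[0, -0.008, 0.002], [0, -0.015, 0.004], [0, -0.022, 0.007], [0, -0.03, 0.01], [0, -0.037, 0.013]]
1.07 [0.5559 0.2099 0.2581] [[0, -0.007, 0.004], [0, -0.014, 0.007], [0, -0.02, 0.011], [0, -0.027, 0.016], [0, -0.033, 0.02]]
0.86 [0.5524 0.1876 0.2365] [[0, -0.006, 0.005], [0, -0.012, 0.01], [0, -0.018, 0.015], [0, -0.023, 0.021], [0, -0.028, 0.027]]
0.65 [0.5496 0.1705 0.2105] [[0, -0.005, 0.006], [0, -0.01, 0.012], [0, -0.014, 0.019], [0, -0.018, 0.026], [0, -0.022, 0.032]]
0.43 [0.5478 0.1591 0.1815] [[0, -0.003, 0.007], [0, -0.007, 0.014], [0, -0.01, 0.021], [0, -0.012, 0.029], [0, -0.014, 0.036]]
0.22 [0.547  0.1542 0.1507] [[0, -0.002, 0.008], [0, -0.003, 0.015], [0, -0.005, 0.023], [0, -0.006, 0.031], [0, -0.006, 0.039]]
0.0 [0.5473 0.1559 0.1195] [[0, -0.0, 0.008], [0, -0.0, 0.016], [0, 0.0, 0.023], [0, 0.001, 0.031], [0, 0.002, 0.039]]
```

Emit:
{"api": "apply_moves", "payload": {"claw": [-0.3,-0.3,-0.3,-0.3,-0.3], "travel": [[0,0,0.031],[0,0,0.062],[0,0,0.092],[0,0,0.115],[0,0,0.123]], "turn": [[0,0,0],[0,0,0],[0,0,0],[0,0,0],[0,0,0]]}}

```text
t: 36.68
tcp_pos: [0.5763, 0.3553, 0.2589]
tool_rot: [0.081, 0.997, -0.002, -0.003]
force: [-0.8, 0.6, -0.6]
finger_gap: 0.351
gripper_force: 0.0
```

Emit:
{"api": "apply_moves", "payload": {"claw": [-0.3,-0.3,-0.9,-0.9,-0.9], "travel": [[0,0,0],[0,0,0],[0,0,0],[0,0,0],[0,0,0]], "turn": [[0,0,0],[0,0,0],[0,0,0],[0,0,0],[0,0,0]], "newtons": 25}}

```text
t: 37.1
tcp_pos: [0.5789, 0.3566, 0.2643]
tool_rot: [0.08, 0.997, -0.001, 0.001]
force: [0.1, -2.9, 3.7]
finger_gap: 0.127
gripper_force: 24.9
```

Emit:
{"api": "apply_moves", "payload": {"claw": [-0.9,-0.9,-0.9], "travel": [[0,0,0],[0,0,0],[0,0,0]], "turn": [[0,0,0],[0,0,0],[0,0,0]]}}

```text
t: 37.35
tcp_pos: [0.5789, 0.3566, 0.2643]
tool_rot: [0.08, 0.997, -0.001, 0.001]
force: [-0.2, -3.1, 5.5]
finger_gap: 0.126
gripper_force: 25.1
```

Bar gripped (gap 0.126 ≈ 11 mm, as expected). Swing the first half.

Emit:
{"api": "apply_moves", "payload": {"claw": [-0.9,-0.9,-0.9,-0.9,-0.9], "travel": [[0,-0.007,-0.003],[0,-0.015,-0.006],[0,-0.022,-0.008],[0,-0.03,-0.01],[0,-0.037,-0.012]], "turn": [[0,0,0],[0,0,0],[0,0,0],[0,0,0],[0,0,0]]}}

```text
t: 37.77
tcp_pos: [0.5742, 0.328, 0.2732]
tool_rot: [0.08, 0.997, 0.001, 0.001]
force: [2.9, 1.8, -2.2]
finger_gap: 0.125
gripper_force: 24.7
```

Emit:
{"api": "apply_moves", "payload": {"claw": [-0.9,-0.9,-0.9,-0.9,-0.9], "travel": [[0,-0.008,-0.001],[0,-0.015,-0.002],[0,-0.023,-0.003],[0,-0.031,-0.004],[0,-0.039,-0.004]], "turn": [[0,0,0],[0,0,0],[0,0,0],[0,0,0],[0,0,0]]}}

```text
t: 38.18
tcp_pos: [0.569, 0.2961, 0.2755]
tool_rot: [0.08, 0.997, -0.001, 0.001]
force: [4.0, 0.9, 5.2]
finger_gap: 0.125
gripper_force: 26.0
```

Emit:
{"api": "apply_moves", "payload": {"claw": [-0.9,-0.9,-0.9,-0.9,-0.9], "travel": [[0,-0.008,0],[0,-0.016,0.001],[0,-0.023,0.002],[0,-0.031,0.003],[0,-0.039,0.005]], "turn": [[0,0,0],[0,0,0],[0,0,0],[0,0,0],[0,0,0]]}}

```text
t: 38.6
tcp_pos: [0.5638, 0.265, 0.2708]
tool_rot: [0.08, 0.997, -0.001, 0.0]
force: [5.4, -1.3, 2.6]
finger_gap: 0.128
gripper_force: 26.4
```

Emit:
{"api": "apply_moves", "payload": {"claw": [-0.9,-0.9,-0.9,-0.9,-0.9], "travel": [[0,-0.008,0.002],[0,-0.015,0.004],[0,-0.022,0.007],[0,-0.03,0.01],[0,-0.037,0.013]], "turn": [[0,0,0],[0,0,0],[0,0,0],[0,0,0],[0,0,0]]}}

```text
t: 39.02
tcp_pos: [0.5588, 0.2357, 0.2601]
tool_rot: [0.08, 0.997, -0.001, -0.0]
force: [5.1, 0.2, 4.8]
finger_gap: 0.126
gripper_force: 26.6
```

Emit:
{"api": "apply_moves", "payload": {"claw": [-0.9,-0.9,-0.9,-0.9,-0.9], "travel": [[0,-0.007,0.004],[0,-0.014,0.007],[0,-0.02,0.011],[0,-0.027,0.016],[0,-0.033,0.02]], "turn": [[0,0,0],[0,0,0],[0,0,0],[0,0,0],[0,0,0]]}}

```text
t: 39.43
tcp_pos: [0.5543, 0.2098, 0.2438]
tool_rot: [0.08, 0.997, -0.001, -0.001]
force: [6.3, 2.1, -1.0]
finger_gap: 0.125
gripper_force: 25.9
```

Emit:
{"api": "apply_moves", "payload": {"claw": [-0.9,-0.9,-0.9], "travel": [[0,0,0],[0,0,0],[0,0,0]], "turn": [[0,0,0],[0,0,0],[0,0,0]]}}

```text
t: 39.68
tcp_pos: [0.5542, 0.2095, 0.2438]
tool_rot: [0.08, 0.997, -0.002, -0.001]
force: [5.5, -0.4, -1.2]
finger_gap: 0.128
gripper_force: 25.9
```

Run:
```python
from h import *
d=snap("side");a=cv2.resize(d["pixels"][130:320,200:380,::-1],(400,422),interpolation=3)
d=snap("top");b=cv2.resize(d["pixels"][100:290,140:320,::-1],(400,422),interpolation=3)
cv2.imwrite("pics/f2.png",cv2.hconcat([a,b]));print(manip.sense()['force'])
```

```text
[ 5.74767945 -0.94598821  0.60997645]
```

View pics/f2.png

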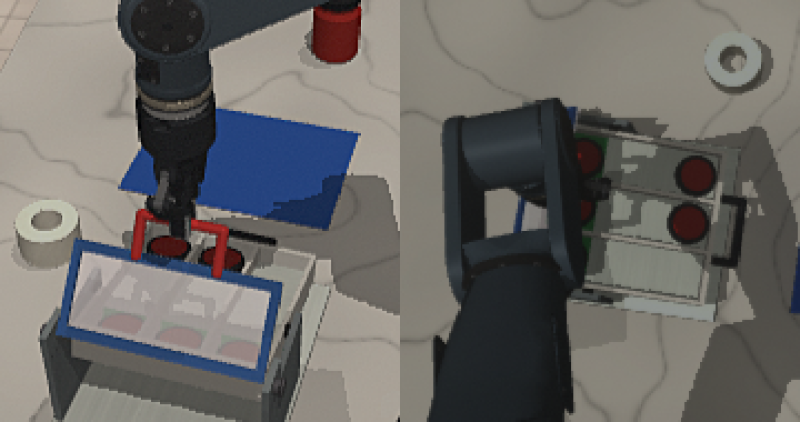

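Flap is past upright, following the grip, lids in place. Continue down.

Emit:
{"api": "apply_moves", "payload": {"claw": [-0.9,-0.9,-0.9,-0.9,-0.9], "travel": [[-0.001,-0.006,0.005],[-0.001,-0.012,0.01],[-0.001,-0.018,0.015],[-0.001,-0.023,0.021],[-0.001,-0.028,0.027]], "turn": [[0,0,0],[0,0,0],[0,0,0],[0,0,0],[0,0,0]]}}

```text
t: 40.2
tcp_pos: [0.5506, 0.1879, 0.2223]
tool_rot: [0.08, 0.997, -0.001, -0.001]
force: [2.5, -1.2, 3.2]
finger_gap: 0.129
gripper_force: 26.2
```

Emit:
{"api": "apply_moves", "payload": {"claw": [-0.9,-0.9,-0.9,-0.9,-0.9], "travel": [[0,-0.005,0.006],[0,-0.01,0.012],[0,-0.014,0.019],[0,-0.018,0.026],[0,-0.022,0.032]], "turn": [[0,0,0],[0,0,0],[0,0,0],[0,0,0],[0,0,0]]}}

```text
t: 40.62
tcp_pos: [0.5478, 0.1711, 0.1968]
tool_rot: [0.08, 0.997, -0.001, -0.001]
force: [1.0, 1.6, -0.8]
finger_gap: 0.127
gripper_force: 25.9
```

Emit:
{"api": "apply_moves", "payload": {"claw": [-0.9,-0.9,-0.9,-0.9,-0.9], "travel": [[0,-0.003,0.007],[0,-0.007,0.014],[0,-0.01,0.021],[0,-0.012,0.029],[0,-0.014,0.036]], "turn": [[0,0,0],[0,0,0],[0,0,0],[0,0,0],[0,0,0]]}}

```text
t: 41.03
tcp_pos: [0.5461, 0.1598, 0.168]
tool_rot: [0.08, 0.997, -0.001, -0.001]
force: [0.7, 1.8, -0.6]
finger_gap: 0.129
gripper_force: 25.7
```

Emit:
{"api": "apply_moves", "payload": {"claw": [-0.9,-0.9,-0.9,-0.9,-0.9], "travel": [[0,-0.002,0.007],[0,-0.003,0.013],[0,-0.005,0.02],[0,-0.006,0.026],[0,-0.006,0.032]], "turn": [[0,0,0],[0,0,0],[0,0,0],[0,0,0],[0,0,0]]}}

```text
t: 41.45
tcp_pos: [0.5454, 0.1553, 0.1426]
tool_rot: [0.08, 0.997, -0.001, -0.001]
force: [-0.9, 0.6, 0.7]
finger_gap: 0.124
gripper_force: 25.3
```

Emit:
{"api": "apply_moves", "payload": {"claw": [-0.9,-0.9,-0.9], "travel": [[0,0,0],[0,0,0],[0,0,0]], "turn": [[0,0,0],[0,0,0],[0,0,0]]}}

```text
t: 41.7
tcp_pos: [0.5454, 0.1553, 0.1432]
tool_rot: [0.08, 0.997, -0.001, -0.001]
force: [-1.7, 1.0, 0.2]
finger_gap: 0.131
gripper_force: 25.2
```

Emit:
{"api": "apply_moves", "payload": {"claw": [-0.9,-0.9,-0.9,-0.9,-0.9], "travel": [[0,0,0.006],[0,0,0.012],[0,0,0.018],[0,0,0.024],[0,0.001,0.03]], "turn": [[0,0,0],[0,0,0],[0,0,0],[0,0,0],[0,0,0]]}}

```text
t: 42.12
tcp_pos: [0.5454, 0.1553, 0.1185]
tool_rot: [0.08, 0.997, -0.002, -0.001]
force: [-1.7, -5.4, 0.9]
finger_gap: 0.128
gripper_force: 25.8
```

Emit:
{"api": "apply_moves", "payload": {"claw": [-0.9,-0.9,-0.9,-0.9,-0.9], "travel": [[0,0,0.002],[0,0,0.004],[0,0.001,0.006],[0,0.001,0.008],[0,0.001,0.009]], "turn": [[0,0,0],[0,0,0],[0,0,0],[0,0,0],[0,0,0]]}}

```text
t: 42.53
tcp_pos: [0.5455, 0.156, 0.1116]
tool_rot: [0.08, 0.997, -0.002, -0.001]
force: [-3.0, -6.0, -0.3]
finger_gap: 0.126
gripper_force: 25.9
```

Emit:
{"api": "apply_moves", "payload": {"claw": [-0.9,-0.9,-0.9], "travel": [[0,0,0.001],[0,0,0.002],[0,0,0.002]], "turn": [[0,0,0],[0,0,0],[0,0,0]]}}

```text
t: 42.78
tcp_pos: [0.5456, 0.1562, 0.1101]
tool_rot: [0.08, 0.997, -0.001, -0.001]
force: [-3.1, -4.3, -1.2]
finger_gap: 0.126
gripper_force: 25.9
```

Not yet on the stop; creep down with single small steps.

Emit:
{"api": "apply_moves", "payload": {"claw": [-0.9,-0.9,-0.9], "travel": [[0,0,0.001],[0,0,0.002],[0,0,0.002]], "turn": [[0,0,0],[0,0,0],[0,0,0]]}}

```text
t: 43.03
tcp_pos: [0.5456, 0.1564, 0.1086]
tool_rot: [0.08, 0.997, -0.001, -0.001]
force: [-3.7, -4.1, 0.4]
finger_gap: 0.128
gripper_force: 25.9
```

Emit:
{"api": "apply_moves", "payload": {"claw": [-0.9,-0.9,-0.9], "travel": [[0,0,0.001],[0,0,0.002],[0,0,0.002]], "turn": [[0,0,0],[0,0,0],[0,0,0]]}}

```text
t: 43.28
tcp_pos: [0.5456, 0.1566, 0.107]
tool_rot: [0.08, 0.997, -0.001, -0.001]
force: [-3.1, -4.2, -1.0]
finger_gap: 0.127
gripper_force: 26.0
```

Run:
```python
from h import *
d=snap("side");B=(cloud(d)-BP)@BR;red,_,_=masks(d)
hsv=cv2.cvtColor(d["pixels"],cv2.COLOR_RGB2HSV);bl=(hsv[...,0]>100)&(hsv[...,0]<130)&(hsv[...,1]>120)
m=bl&(B[...,0]>-.1)&(B[...,0]<.03)&(abs(B[...,1])<.12)&(abs(B[...,2])<.08)&(B[...,2]>.005)
q=B[m];A=np.c_[q[:,:2],np.ones(len(q))];print(len(q),np.linalg.lstsq(A,q[:,2],rcond=None)[0],manip.sense()['force'])
```

```text
769 [-0.00668684 -0.00299011  0.0284558 ] [-3.84231622 -4.11883767 -0.24212934]
```

Emit:
{"api": "apply_moves", "payload": {"claw": [-0.9,-0.9,-0.9], "travel": [[0,0.001,0.001],[0,0.001,0.002],[0,0.001,0.002]], "turn": [[0,0,0],[0,0,0],[0,0,0]]}}

```text
t: 43.58
tcp_pos: [0.5457, 0.1568, 0.1058]
tool_rot: [0.08, 0.997, -0.002, -0.001]
force: [-4.4, -6.2, 0.8]
finger_gap: 0.123
gripper_force: 26.2
```

Emit:
{"api": "apply_moves", "payload": {"claw": [-0.9,-0.9,-0.9], "travel": [[0,0,0.001],[0,0,0.002],[0,0,0.002]], "turn": [[0,0,0],[0,0,0],[0,0,0]]}}

```text
t: 43.83
tcp_pos: [0.5458, 0.1568, 0.1055]
tool_rot: [0.08, 0.997, -0.002, -0.001]
force: [-6.7, -7.5, 10.0]
finger_gap: 0.127
gripper_force: 27.1
```

On the stop (10 N upward). Release and withdraw straight up.

Emit:
{"api": "apply_moves", "payload": {"claw": [-0.9,-0.9,-0.4,-0.4,-0.4], "travel": [[0,0,-0.001],[0,0,-0.001],[0,0,-0.001],[0,0,-0.001],[0,0,-0.001]], "turn": [[0,0,0],[0,0,0],[0,0,0],[0,0,0],[0,0,0]]}}

```text
t: 44.25
tcp_pos: [0.5479, 0.1584, 0.1053]
tool_rot: [0.08, 0.997, -0.0, 0.001]
force: [0.7, -0.9, -0.5]
finger_gap: 0.304
gripper_force: 0.0
```

Emit:
{"api": "apply_moves", "payload": {"claw": [-0.4,-0.4,-0.4,-0.4,-0.4], "travel": [[0,0,-0.02],[0,0,-0.05],[0,0,-0.1],[0,0,-0.15],[0,0,-0.2]], "turn": [[0,0,0],[0,0,0],[0,0,0],[0,0,0],[0,0,0]]}}

```text
t: 44.67
tcp_pos: [0.5468, 0.1585, 0.2665]
tool_rot: [0.08, 0.997, -0.0, -0.0]
force: [1.3, 0.3, -0.2]
finger_gap: 0.296
gripper_force: 0.0
```

Emit:
{"api": "apply_moves", "payload": {"claw": [-0.4,-0.4,-0.4,-0.4,-0.4], "travel": [[0,-0.04,0],[0,-0.09,0],[0,-0.14,0],[0,-0.19,0],[0,-0.24,0]], "turn": [[0,0,0],[0,0,0],[0,0,0],[0,0,0],[0,0,0]]}}

```text
t: 45.08
tcp_pos: [0.5163, -0.0328, 0.2658]
tool_rot: [0.08, 0.997, -0.001, 0.001]
force: [0.2, -0.8, -0.0]
finger_gap: 0.302
gripper_force: 0.0
```

Emit:
{"api": "apply_moves", "payload": {"claw": [-0.4,-0.4,-0.4,-0.4,-0.4], "travel": [[0,-0.04,0],[0,-0.09,0],[0,-0.14,0],[0,-0.19,0],[0,-0.2,0]], "turn": [[0,0,0],[0,0,0],[0,0,0],[0,0,0],[0,0,0]]}}

```text
t: 45.5
tcp_pos: [0.4909, -0.1957, 0.2659]
tool_rot: [0.083, 0.997, -0.003, 0.001]
force: [0.6, -0.3, 0.1]
finger_gap: 0.298
gripper_force: 0.0
```

Emit:
{"api": "apply_moves", "payload": {"claw": [-0.4,-0.4,-0.4,-0.4,-0.4], "travel": [[0,0,0],[0,0,0],[0,0,0],[0,0,0],[0,0,0]], "turn": [[0,0,0],[0,0,0],[0,0,0],[0,0,0],[0,0,0]]}}

```text
t: 45.92
tcp_pos: [0.4905, -0.1879, 0.2654]
tool_rot: [0.079, 0.997, -0.001, -0.001]
force: [-0.0, -0.0, 0.5]
finger_gap: 0.301
gripper_force: 0.0
```

Run:
```python
from h import *
d=snap("side");a=cv2.resize(d["pixels"][190:330,200:360,::-1],(400,350),interpolation=3);onboard(d)
d=snap("top");b=cv2.resize(d["pixels"][110:290,140:320,::-1],(400,350),interpolation=3);onboard(d)
cv2.imwrite("pics/f3.png",cv2.hconcat([a,b]))
```

```text
board lid [276. 241.] 117 [-203.8  -71.2   10.2]
board lid [299. 246.] 123 [-204.2   -3.    10. ]
board lid [289. 256.] 276 [-109.6   -0.2   34. ]
board lid [273. 178.] 164 [-205.8  -69.5    8.2]
board lid [239. 195.] 233 [-107.8    2.    34.2]
board lid [270. 199.] 166 [-205.8   -1.7    7.6]
```

View pics/f3.png

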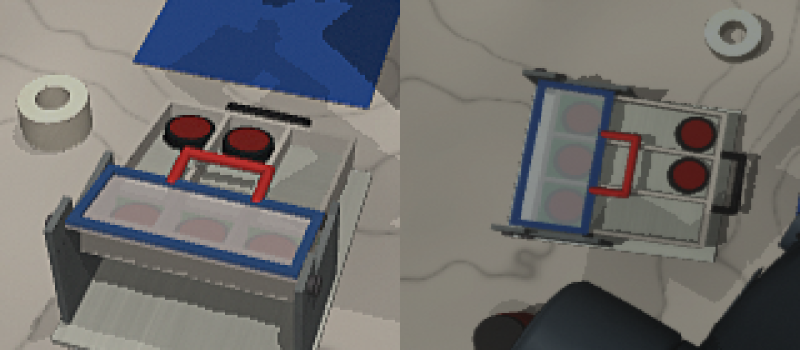

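The flap is shut over three filled pockets, with two excess lids against the channel wall. The board is down and the jars and roll were not touched.

```bash
python3 -c "
from station import manip
print(manip.sign_off())"
```

```text
the job is handed in; nothing more can be done
None
```

The job is done and handed in at about 46 s: three pockets filled, two excess lids back in the channel, the board down and the flap shut on its stop. One doubt: at the end of lowering, the fingers pushed the board handle down with about 50 N for under a second, so the 40 N pressing limit may count against it.

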